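Scoop stray watch cases from under the shelf and sort them in the tray

ROBOT

A 6-joint arm with a two-finger parallel gripper is mounted at the origin on the work surface. World frame = base frame: x ahead of the robot, y to its left, z up, the work surface at z = 0. Lengths are in m, angles in degrees, forces in N, time in s.
With the tool pointing down it reaches from about 0.4 to 0.825 m from the base axis. Payload 7 kg.
Tool frame: the origin (TCP) lies at the very end of the fingers, on their centre line; the grasp point (between the pads) lies 19 mm behind it (ctrl.hold_point_z is the distance from the TCP to the grasp point, in m); z points along the fingers, y is the line along which they close (so a half turn about z gives the same grasp; the last joint's range is limited). The gripper opens to 88 mm and grips with 3 to 60 N. Pads are 19 mm wide; open, the fingers measure 130 mm over their backs; the gripper's body (78 mm by 193 mm) begins 47 mm behind the grasp point.
Start: joints at [-53.623, 20.546, 0.682, 0, -70.136, -16.507], TCP at [0.229, -0.635, 0.227] pointing down, gripper open.
Joint ranges: [-176.03, 176.03], [-82.01, 121.73], [-58.28, 71.71], [-173.87, 95.51], [-174.79, -0.11], [-173.66, 173.66]. Speed limits (degrees/s): [136.94, 136.94, 172.46, 180, 180, 180].

INTERFACE

Orientations are given as [roll, pitch, yaw] about the fixed x, y, z axes, in that order (R = Rz(yaw) Ry(pitch) Rx(roll)).
In Python, from plant import sensors, viewer, workorder, ctrl gives the robot as it stands.
- The arm moves only by the shell command python3 -m pendant 'ROWS'. ROWS is JSON, a list of rows, each a list of 3 entries, a list of its own where there are three numbers: the opening, from -1 (shut) to 1 (fully open), so that 0 is half open, then the shift along the tool's x, y, z in m, then the turn, a rotation vector about the tool's x, y, z in degrees. A call has 1 to 10 rows; each row is the pose to reach, as a shift and turn from the pose commanded when the call began, along the tool's axes at that moment; what a row does not reach only later rows make up. A row lasts 1/12 s, in which the tool goes at most 41.7 mm and 7.16 degrees, less where a joint would pass 70% of its speed; a pose out of reach is approached as far as the arm can. A call with a gripper value outside its range is refused whole. The fingers move at their own pace and stop on an object; the grip force is fixed at half the most. Time passes only in rows, so rows that repeat a pose let the fingers close. It gives the time, the measured TCP pose, the force, the opening and the grip force at its end, in the units of the state.
- sensors.get_obs(): the state, without advancing time (a new reading comes with each control period).
- viewer.snapshot(name): name is "scene" or "top" or "wrist"; returns the picture (400x640x3 uint8, red, green, blue); there is no depth.
- viewer.camera_params(name): a dict with "fx", "fy", "cx", "cy" (pixels), "extrinsics" (4x4, takes a point from world to camera coordinates). Camera axes: x right, y up, looking along -z (the intrinsics and any distortion apply to the point x, -y, -z); pixel columns grow to the right and rows downward; lengths in m; the calibration is good to about 2 mm. A picture is of the moment at which its call begins: read the wrist's pose just before it. camera_params takes no time and is no camera call; for the wrist camera it gives the pose at the moment of the call.
- workorder.close_job(): hands the job in; it is judged then, once.
The state is a dict: "clock": time; "joint_pos": joint angles; "qvel": joint speeds; "tau": joint torques, N m; "tool_pos": TCP position; "orientation": TCP orientation; "force": force on the tool from outside, world axes, zero at the start; "moment": the same for the moment, N m; "opening": finger opening in m; "gripper_force": force on a finger pad.
Only numpy, scipy, OpenCV 4.12 (cv2) and the standard library are available. Lean on these libraries where they do the work, as an engineer would, in place of code of your own. Each camera call takes 0.05 s, during which the arm holds its last target. There are 200 camera calls.

TASK

Watch cases have strayed under the little clear shelf. First lift the sanding block out of the way and set it flat on top of the shelf, then slide the scoop in under the shelf's lip and bring all the cases out together on it in one load, put each one flat in its own place of the wooden tray, and lay the scoop back on its cork mat. Be gentle: do not ram the scoop into the shelf, handle the cases with a light grip, and leave the other things on the bench where they are.

Things in the scene. Friction and masses are not known exactly. Their poses are not given: they have to be found in the camera images.
- shelf: low fixed bench shelf 238 mm wide (y), 180 mm deep (x) on two wooden side panels, inner faces at y = +-111 mm. Clear board, 42 to 50 mm above the bench, aluminium lip 6 mm thick along its front edge, lip's underside 34 mm up. Origin on the bench below the middle of the lip's front face; +x points in under the shelf, away from the robot
- tray: wooden sorting tray, fixed, 160 (x) by 108 (y) mm, with 3 by 2 open places of 48 by 48 mm; floor 4 mm above the bench, walls only 4 mm above the floor. Origin at the middle of its underside
- slot0 (a point): centre of one place of the tray, on its floor (4 mm above the bench)
- slot1 (a point): centre of one place of the tray, on its floor (4 mm above the bench)
- slot2 (a point): centre of one place of the tray, on its floor (4 mm above the bench)
- slot3 (a point): centre of one place of the tray, on its floor (4 mm above the bench)
- slot4 (a point): centre of one place of the tray, on its floor (4 mm above the bench)
- slot5 (a point): centre of one place of the tray, on its floor (4 mm above the bench)
- mat: cork mat, fixed, 250 (x) by 200 (y) by 3 mm, where the scoop is kept. Origin at the middle of its underside
- scoop: flat steel scoop, 220 g, loose, level on its mat. Origin on its underside; x points to the thin front edge. Pan y = +-88 mm, x = 8 to 100 mm; floor 3 mm thick; rims at the back and sides (x = 8 to 78 mm) reach 7 mm above the underside. A heel under the handle's rear end (x = -107 to -97 mm) lets it stand level and slide along the bench
- scoop_grip (a point): middle of the scoop's level wooden handle bar, at x = -60 mm, 40 mm above its underside. The bar runs along the scoop's x from -110 to -15 mm, is 18 mm wide (y) and 24 mm high
- scoop_tip (a point): middle of the scoop's front edge, at its underside, x = 100 mm. The floor is bevelled over the last 22 mm, from 3 down to 0.6 mm thick: cases pushed against the stop rail under the shelf ride up this bevel onto the floor as the scoop is slid on until its edge meets the rail
- block: cork sanding block with a grey pad on top, 90 (x) by 45 (y) by 30 mm, 120 g, lying on the bench in front of the shelf opening. Origin at the middle of its underside. (On top, the shelf is free from its x = 0 to 130 mm; a dial box and a metal cylinder stand fixed behind that)
- case1: one of up to five identical lacquered walnut watch cases (absent ones read None): a disc 30 mm across, 12 mm thick, 20 g, white dial on top, slippery. Its full width runs from 3.5 to 10 mm above its underside, below that it is domed down to a flat foot 20 mm wide. Origin 6 mm above the foot, z its axis. Starts flat on the bench under the shelf, in front of a wooden stop rail, 20 mm high, that crosses the whole space with its front face at the shelf's x = 100 mm
- case2: one of up to five identical lacquered walnut watch cases (absent ones read None): a disc 30 mm across, 12 mm thick, 20 g, white dial on top, slippery. Its full width runs from 3.5 to 10 mm above its underside, below that it is domed down to a flat foot 20 mm wide. Origin 6 mm above the foot, z its axis. Starts flat on the bench under the shelf, in front of a wooden stop rail, 20 mm high, that crosses the whole space with its front face at the shelf's x = 100 mm
- case3: one of up to five identical lacquered walnut watch cases (absent ones read None): a disc 30 mm across, 12 mm thick, 20 g, white dial on top, slippery. Its full width runs from 3.5 to 10 mm above its underside, below that it is domed down to a flat foot 20 mm wide. Origin 6 mm above the foot, z its axis. Starts flat on the bench under the shelf, in front of a wooden stop rail, 20 mm high, that crosses the whole space with its front face at the shelf's x = 100 mm
- case4: one of up to five identical lacquered walnut watch cases (absent ones read None): a disc 30 mm across, 12 mm thick, 20 g, white dial on top, slippery. Its full width runs from 3.5 to 10 mm above its underside, below that it is domed down to a flat foot 20 mm wide. Origin 6 mm above the foot, z its axis. Starts flat on the bench under the shelf, in front of a wooden stop rail, 20 mm high, that crosses the whole space with its front face at the shelf's x = 100 mm
- case5: one of up to five identical lacquered walnut watch cases (absent ones read None): a disc 30 mm across, 12 mm thick, 20 g, white dial on top, slippery. Its full width runs from 3.5 to 10 mm above its underside, below that it is domed down to a flat foot 20 mm wide. Origin 6 mm above the foot, z its axis. Starts flat on the bench under the shelf, in front of a wooden stop rail, 20 mm high, that crosses the whole space with its front face at the shelf's x = 100 mm
- oil: bystander: small bottle 32 mm wide, 65 mm high
- jar: bystander: glass jar 54 mm wide, 55 mm high
- loupe: bystander: black loupe, 36 mm wide, 30 mm high
- driver: bystander: screwdriver lying down, 130 mm long, 26 mm thick
- tweezers: bystander: tweezers lying down, 125 mm long, 6 mm high
- tin: bystander: aluminium tin 60 mm wide, 22 mm high
Not all that is in view belongs to the job. Of the things like the tray, leave any that is yellow; of the rest the smaller one is meant.

How it is judged:
By the outcome, as a careful person would: the job done as asked, in the order asked, and still so for the second after the job is handed in, with the robot touching nothing.
Of case1, case2, case3, case4, case5 only 3 to 5 are there at a start; the rules pass over those that are not, and their reading is None.
At some moment in a run one of block, case1, case2, case3, case4, case5 may be knocked a few centimetres aside while the robot is not near it.
Once in a run the grip may slacken for a moment while it holds something.
It also fails if it takes over 210 s, if anything falls off the work surface, if the arm or the gripper's body presses on something with over 40 N, if the wrist force passes 120 N, or if a joint passes its speed limit or range.

## Working session

There is one attempt and no reset: what is moved stays moved. The work goes in short steps, Python scripts to look and compute and a shell command to move; the robot and the scene stay as the last step left them, time stands still between calls to the robot, and variables do not carry over. Pictures are saved under pics/ and viewed, at most 14 in all, crops included, and the job is handed in when it is done.

```bash
ls; mkdir -p pics
cat > h.py <<'E'
import numpy as np, cv2
from plant import sensors, viewer, workorder, ctrl
from scipy.spatial.transform import Rotation as R
def snap(n,f):
    p=viewer.camera_params(n); im=viewer.snapshot(n); cv2.imwrite('pics/'+f,im[:,:,::-1]); np.save('pics/'+f+'.npy',p,allow_pickle=True); return im,p
def ray(p,u,v,z):
    E=np.array(p['extrinsics']); 
    uv=np.array([[[float(u),float(v)]]])
    d=p.get('distortion',p.get('dist'))
    x=np.array([(u-p['cx'])/p['fx'],(v-p['cy'])/p['fy']])
    if d is not None: x=cv2.undistortPoints(uv,np.array([[p['fx'],0,p['cx']],[0,p['fy'],p['cy']],[0,0,1]]),np.array(d,float))[0,0]
    c=-E[:3,:3].T@E[:3,3]; w=E[:3,:3].T@np.array([x[0],-x[1],-1])
    return c+w*(z-c[2])/w[2]
def px(p,P):
    E=np.array(p['extrinsics']); q=E[:3,:3]@np.array(P)+E[:3,3]
    return p['fx']*q[0]/-q[2]+p['cx'], p['fy']*-q[1]/-q[2]+p['cy']
def load(f): return cv2.imread('pics/'+f)[:,:,::-1], np.load('pics/'+f+'.npy',allow_pickle=True).item()
def rows(tp,yaw=None,axis=None):
    "shift in tool axes and turn to reach tool_pos tp with orientation R"
    o=sensors.get_obs(); Rt=R.from_euler('xyz',o['orientation'],degrees=True)
    s=Rt.inv().apply(np.array(tp)-o['tool_pos']); return s.round(4)
E
python3 - <<'E'
from h import *
for n in('scene','top','wrist'):
    im,p=snap(n,n+'0.png'); print(n,{k:(np.round(v,4).tolist() if not isinstance(v,str) else v) for k,v in p.items()})
print(sensors.get_obs()); print(ctrl.hold_point_z)
E
```

```text
pics
scene {'fx': 393.008, 'fy': 393.008, 'cx': 318.3763, 'cy': 195.96, 'extrinsics': [[-0.8374, 0.5465, 0.0061, 0.4549], [-0.334, -0.5206, 0.7858, 0.0501], [0.4326, 0.656, 0.6184, -1.482], [0.0, 0.0, 0.0, 1.0]]}
top {'fx': 391.8335, 'fy': 391.8335, 'cx': 320.042, 'cy': 195.5861, 'extrinsics': [[-0.0091, -1.0, 0.0042, -0.1087], [0.9913, -0.0084, 0.131, -0.464], [-0.1309, 0.0053, 0.9914, -1.4549], [0.0, 0.0, 0.0, 1.0]]}
wrist {'fx': 326.6661, 'fy': 326.6661, 'cx': 314.0965, 'cy': 201.366, 'extrinsics': [[-0.3399, 0.9405, 0.0013, 0.6742], [-0.9018, -0.3256, -0.2841, 0.0349], [-0.2667, -0.0977, 0.9588, -0.391], [0.0, 0.0, 0.0, 1.0]]}
{'clock': 0.15, 'joint_pos': array([-5.36228634e+01,  2.05819661e+01,  6.46706139e-01, -1.56870942e-02,
       -7.01365266e+01, -1.65070900e+01]), 'qvel': array([-0.01869563, -0.10829029,  0.15226398,  0.01579931, -0.00923291,
       -0.00680688]), 'tau': array([-1.21602468e-03, -5.83274496e+01,  2.93291098e+01,  7.00120255e+00,
        8.79638479e-03, -1.27239678e-04]), 'tool_pos': array([ 0.22928148, -0.63447252,  0.22584176]), 'orientation': array([ 1.79926981e+02, -6.25792343e-03, -1.60135289e+02]), 'force': array([-0.46363784,  0.61589932,  0.04001321]), 'moment': array([ 0.02960629,  0.01973882, -0.04583549]), 'gripper_force': 0.0, 'opening': 0.08752598171043444}
0.0188
```

View pics/top0.png

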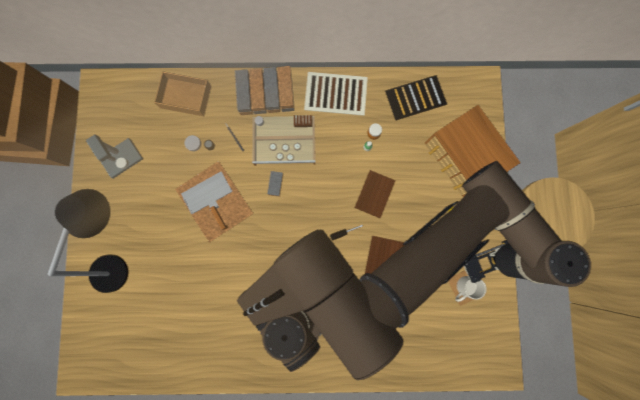

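View pics/scene0.png

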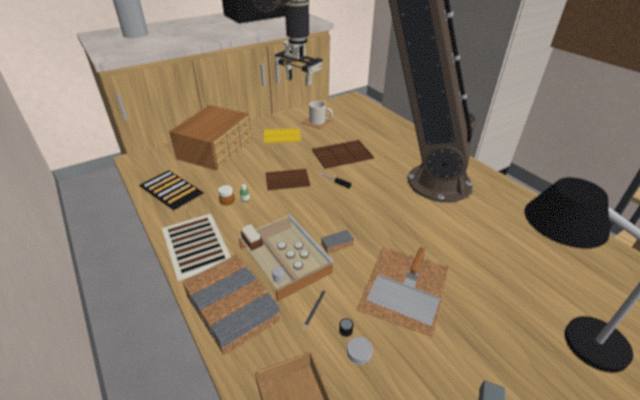

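The top view shows the shelf at (284,140) with five cases, the block at (275,183), the scoop on its mat at (213,200), dark trays at (374,194) and (385,255), and a yellow tray hidden under the arm (scene view 282,135). Next I'll measure these.

Run:
```python
from h import *
im,p=load('top0.png')
c=im[100:245,170:400]; cv2.imwrite('pics/topc.png',cv2.resize(c,None,fx=3.45,fy=3.45,interpolation=cv2.INTER_CUBIC)[:,:,::-1])
im2,p2=load('scene0.png')
hsv=cv2.cvtColor(im,cv2.COLOR_RGB2HSV)
# dark brown trays
for nm,I,P in(('top',im,p),('scene',im2,p2)):
    I=I.astype(int)
    m=((I.max(2)<125)&(I[:,:,0]-I[:,:,2]>22)).astype(np.uint8)
    m=cv2.morphologyEx(m,cv2.MORPH_OPEN,np.ones((3,3)))
    for q in cv2.findContours(m,0,2)[0]:
        if cv2.contourArea(q)<300: continue
        r=cv2.minAreaRect(q); b=cv2.boxPoints(r); W=np.array([ray(P,*x,.008) for x in b])
        print(nm,np.round(r[0]),cv2.contourArea(q),W[:,:2].mean(0).round(3),[round(float(np.linalg.norm(W[i]-W[i-1])),3) for i in range(4)],W[:,:2].round(3).tolist())
```

```text
top [343. 340.] 2579.0 [-0.068 -0.19 ] [0.305, 0.15, 0.307, 0.147] [[0.016, -0.04], [0.099, -0.165], [-0.154, -0.339], [-0.233, -0.216]]
top [287. 287.] 4011.5 [0.124 0.012] [0.222, 0.369, 0.226, 0.364] [[0.099, 0.228], [0.325, -0.065], [0.146, -0.204], [-0.072, 0.087]]
top [384. 257.] 735.0 [ 0.231 -0.351] [0.119, 0.141, 0.12, 0.141] [[0.175, -0.277], [0.312, -0.309], [0.287, -0.426], [0.15, -0.393]]
top [528. 240.] 996.5 [ 0.289 -0.903] [0.166, 0.116, 0.167, 0.114] [[0.322, -0.808], [0.391, -0.901], [0.254, -0.998], [0.187, -0.905]]
top [ 98. 208.] 584.5 [0.426 0.739] [0.146, 0.088, 0.146, 0.087] [[0.499, 0.788], [0.499, 0.699], [0.352, 0.69], [0.353, 0.778]]
top [496. 194.] 539.0 [ 0.467 -0.793] [0.227, 0.103, 0.229, 0.102] [[0.498, -0.672], [0.579, -0.737], [0.434, -0.914], [0.356, -0.849]]
top [375. 194.] 1052.0 [ 0.472 -0.323] [0.105, 0.159, 0.107, 0.159] [[0.419, -0.244], [0.566, -0.305], [0.524, -0.404], [0.379, -0.341]]
top [ 53. 137.] 2033.0 [0.71 0.93] [0.245, 0.395, 0.252, 0.389] [[0.624, 1.139], [0.95, 0.916], [0.793, 0.719], [0.475, 0.944]]
top [ 26. 109.] 2369.5 [0.826
[... 215 characters left out ...]
12, 1.138]]
scene [287. 179.] 696.0 [ 0.473 -0.321] [0.115, 0.166, 0.117, 0.156] [[0.524, -0.406], [0.371, -0.34], [0.428, -0.238], [0.571, -0.3]]
scene [342. 154.] 1031.0 [ 0.192 -0.355] [0.163, 0.268, 0.176, 0.245] [[0.28, -0.457], [0.019, -0.399], [0.116, -0.252], [0.353, -0.311]]
scene [193. 150.] 1006.5 [ 0.705 -0.719] [0.259, 0.208, 0.291, 0.183] [[0.818, -0.743], [0.731, -0.932], [0.588, -0.679], [0.683, -0.522]]
scene [110. 113.] 372.5 [ 0.921 -1.349] [1.017, 0.036, 1.03, 0.022] [[0.909, -1.853], [0.877, -1.869], [0.938, -0.84], [0.96, -0.836]]
scene [596.  36.] 4747.5 [-2.623 -0.802] [2.119, 0.88, 2.302, 0.533] [[-3.223, -1.545], [-3.974, -1.086], [-1.873, -0.146], [-1.422, -0.429]]
```

View pics/topc.png

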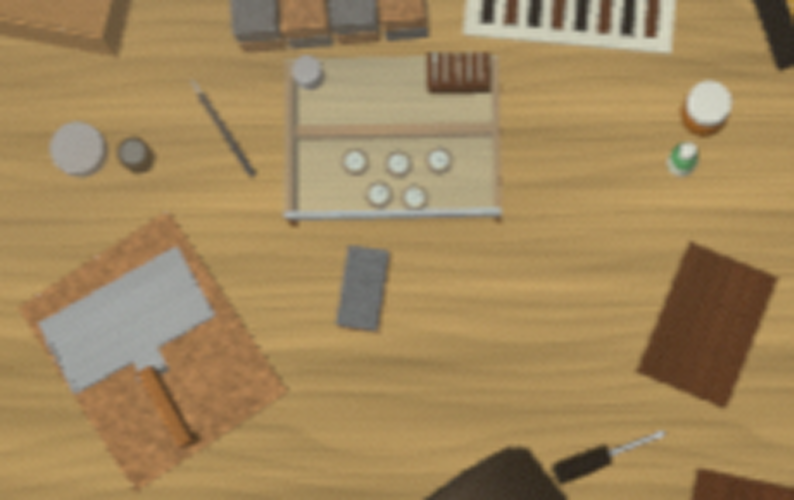

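The choice: the dark tray at top px (374,194) measures 159×107 mm, so it matches. The bigger dark one at (384,255) and the yellow one are to be left. The crop shows five cases at crop (355,160), (398,163), (438,160), (378,194) and (414,197), the block at (363,289), and the scoop with its handle end at (190,440).

```bash
cat >> h.py <<'E'
def plan(tp,yaw=None):
    "tool pointing down: shift (tool axes) and turn vector to TCP tp and tool yaw"
    o=sensors.get_obs(); Rt=R.from_euler('xyz',o['orientation'],degrees=True)
    s=Rt.inv().apply(np.array(tp)-o['tool_pos'])
    t=np.zeros(3)
    if yaw is not None: t=(Rt.inv()*R.from_euler('xyz',[180,0,yaw],degrees=True)).as_rotvec(degrees=True)
    print('shift',s.round(4),'turn',t.round(2),'rows',max(np.linalg.norm(s)/.0417,np.linalg.norm(t)/7.16).round(1)); return s,t
E
python3 - <<'E'
from h import *
im,p=load('top0.png')
f=lambda u,v,z:ray(p,170+(u-1.2)/3.45,100+(v-1.2)/3.45,z)[:2].round(3)
print('lip',f(287,216,.05),f(498,214,.05),'back',f(290,58,.05),f(498,55,.05))
B=[f(*x,.03) for x in((348,246),(390,250),(379,331),(337,325))];print('block',np.mean(B,0),B)
S=[f(*x,.003) for x in((180,247),(213,318),(75,390),(38,322),(150,372),(188,443))];print('scoop',S)
M=[f(*x,.003) for x in((172,214),(288,388),(136,488),(22,308))];print('mat',M,np.mean(M,0))
for c in((355,160),(398,163),(438,160),(378,194),(414,197)): print('case',f(*c,.012))
o=sensors.get_obs()
plan([.50,.12,.40],180)
E
```

```text
lip [0.59 0.14] [ 0.59  -0.091] back [0.769 0.139] [ 0.771 -0.092]
block [0.5125  0.05825] [array([0.56 , 0.076]), array([0.555, 0.029]), array([0.464, 0.041]), array([0.471, 0.087])]
scoop [array([0.565, 0.268]), array([0.484, 0.23 ]), array([0.405, 0.381]), array([0.481, 0.425]), array([0.424, 0.298]), array([0.345, 0.254])]
mat [array([0.604, 0.278]), array([0.405, 0.145]), array([0.296, 0.31 ]), array([0.497, 0.444])] [0.4505  0.29425]
case [0.662 0.071]
case [0.658 0.022]
case [ 0.661 -0.023]
case [0.623 0.045]
case [0.619 0.004]
shift [-0.511   0.6178 -0.1734] turn [ 0.07 -0.02 19.86] rows 19.7
```

Run:
```python
from h import *
o=sensors.get_obs(); p=viewer.camera_params('wrist'); E=np.array(p['extrinsics'])
Rt=R.from_euler('xyz',o['orientation'],degrees=True)
c=-E[:3,:3].T@E[:3,3]; print('cam in tool',Rt.inv().apply(c-o['tool_pos']).round(4),'look',Rt.inv().apply(-E[2,:3]).round(3))
for t in([.5,.05,.36],[.42,.13,.36]):
  print(t); plan(t,180)
```

```text
cam in tool [ 7.760e-02  1.000e-04 -1.582e-01] look [-0.284 -0.     0.959]
[0.5, 0.05, 0.36]
shift [-0.4872  0.5519 -0.1335] turn [ 0.07 -0.02 19.86] rows 17.9
[0.42, 0.13, 0.36]
shift [-0.4391  0.6543 -0.1334] turn [ 0.07 -0.02 19.86] rows 19.2
```

```bash
python3 -m pendant '[[1,[-0.22,0.285,-0.067],[0,0,0]],[1,[-0.22,0.285,-0.067],[0,0,0]],[1,[-0.22,0.285,-0.067],[0,0,0]],[1,[-0.22,0.285,-0.067],[0,0,0]],[1,[-0.22,0.285,-0.067],[0,0,0]],[1,[-0.22,0.285,-0.067],[0,0,0]],[1,[-0.22,0.285,-0.067],[0,0,0]],[1,[-0.22,0.285,-0.067],[0,0,0]],[1,[-0.22,0.285,-0.067],[0,0,0]],[1,[-0.22,0.285,-0.067],[0,0,0]]]'
python3 -m pendant '[[1,[-0.22,0.285,-0.067],[0,0,20]],[1,[-0.22,0.285,-0.067],[0,0,20]],[1,[-0.22,0.285,-0.067],[0,0,20]],[1,[-0.22,0.285,-0.067],[0,0,20]],[1,[-0.22,0.285,-0.067],[0,0,20]],[1,[-0.22,0.285,-0.067],[0,0,20]],[1,[-0.22,0.285,-0.067],[0,0,20]],[1,[-0.22,0.285,-0.067],[0,0,20]],[1,[-0.22,0.285,-0.067],[0,0,20]],[1,[-0.22,0.285,-0.067],[0,0,20]]]'
python3 - <<'E'
from h import *
im,p=snap('wrist','w1.png'); o=sensors.get_obs(); print(o['tool_pos'],o['orientation'],o['joint_pos'])
E
```

```text
clock: 0.98
tool_pos: [0.3409, -0.2883, 0.2953]
orientation: [-179.9, 0.2, -159.9]
force: [-0.1, -0.2, -0.4]
opening: 0.0876
gripper_force: 0.0
clock: 1.82
tool_pos: [0.4506, 0.0546, 0.3611]
orientation: [180.0, 0.0, 180.0]
force: [0.6, -1.0, -0.3]
opening: 0.0876
gripper_force: 0.0
[0.45116137 0.05511072 0.36089395] [ 1.79971728e+02  3.09282970e-02 -1.79959677e+02] [ 3.19174946e+01 -4.57095918e+00 -1.19480739e+01 -7.73992442e-03
 -8.25816909e+01 -1.21876168e+02]
```

View pics/w1.png

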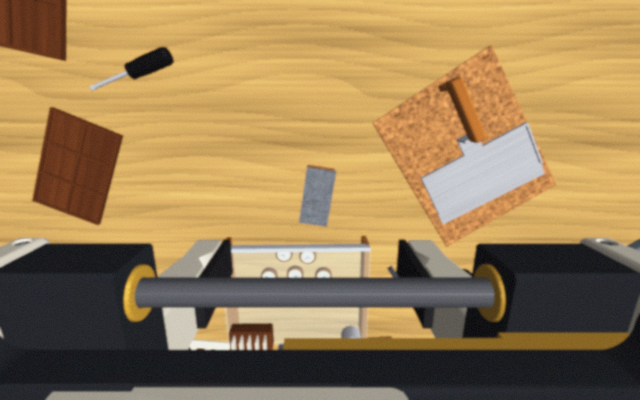

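The wrist view shows the block at (318,195), the scoop pan at (485,172) with its handle at (468,112), the tray at (77,165), the lip along row 247, and cases at (283,255), (308,256), (268,271), (295,272) and (323,273).

```bash
cat >> h.py <<'E'
def rects(I,P,m,z,amin=200,k=3):
    m=cv2.morphologyEx(m.astype(np.uint8),cv2.MORPH_OPEN,np.ones((k,k)))
    out=[]
    for q in cv2.findContours(m,0,1)[0]:
        if cv2.contourArea(q)<amin: continue
        W=np.array([ray(P,*x[0],z)[:2] for x in q])
        r=cv2.minAreaRect((W*1000).astype(np.float32)); b=cv2.boxPoints(r)
        e=[b[1]-b[0],b[2]-b[1]]; L=max(e,key=np.linalg.norm)
        a=np.degrees(np.arctan2(L[1],L[0]))
        u=np.mean(q[:,0],0).round()
        out.append((u,np.round(r[0],1),np.round(r[1],1),round(float((a+90)%180-90),1)))
    return out
E
python3 - <<'E'
from h import *
im,p=load('w1.png'); I=im.astype(int); sat=I.max(2)-I.min(2); 
roi=np.zeros(I.shape[:2],bool); roi[:238]=1
g=roi&(sat<40)&(I.max(2)>70)
for r in rects(I,p,g&(I.max(2)<165),.03): print('block',r)
for r in rects(I,p,g&(I.max(2)>165),.003): print('pan',r)
for r in rects(I,p,roi&(I.max(2)<135)&(I[:,:,0]-I[:,:,2]>25),.008): print('tray',r)
hsv=cv2.cvtColor(im,cv2.COLOR_RGB2HSV)
for x in((430,140),(465,100),(250,110),(500,170),(268,271),(300,249),(318,170)): print(x,im[x[1],x[0]],hsv[x[1],x[0]])
w=(sat<25)&(I.min(2)>200); w[:250]=0; w[280:]=0; w[:,:235]=0; w[:,365:]=0
n,l,s,c=cv2.connectedComponentsWithStats(w.astype(np.uint8))
for i in range(1,n):
    if s[i,4]>15: print('case',c[i].round(1),s[i,4],ray(p,*c[i],.012).round(4)[:2])
cv2.imwrite('pics/c1.png',cv2.resize(im[0:300,200:580],None,fx=2,fy=2,interpolation=cv2.INTER_CUBIC)[:,:,::-1])
E
```

```text
block (array([317., 196.]), array([511.4,  58.6]), array([44.2, 90.8]), -8.6)
pan (array([484., 171.]), array([473.2, 321.4]), array([111.1, 179. ]), -60.5)
tray (array([ 76., 166.]), array([ 470.8, -323. ]), array([110.1, 160.4]), -23.2)
tray (array([459., 109.]), array([386.8, 271.7]), array([102.4,  19.2]), 29.9)
tray (array([34., 26.]), array([ 263.8, -341.7]), array([90.8, 78.2]), 77.8)
(430, 140) [211 148  87] [ 15 150 211]
(465, 100) [198 121  51] [ 14 189 198]
(250, 110) [195 156  90] [ 19 137 195]
(500, 170) [202 205 211] [110  11 211]
(268, 271) [197 187 165] [ 21  41 197]
(300, 249) [208 215 220] [103  14 220]
(318, 170) [129 132 141] [113  22 141]
case [293.9 252.7] 476 [0.6148 0.0203]
case [294.5 273.3] 63 [0.6538 0.0206]
case [268.5 274.3] 39 [ 0.6558 -0.0245]
case [323.  274.1] 47 [0.6555 0.07  ]
```

View pics/c1.png

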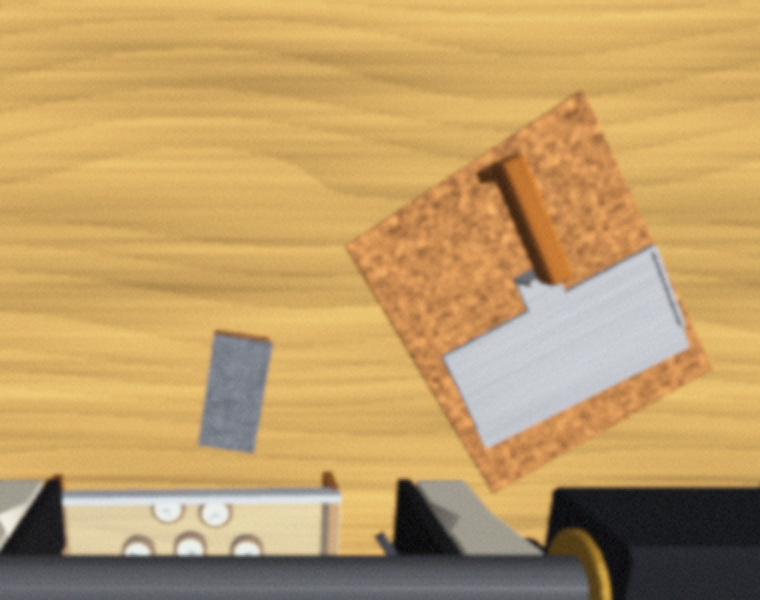

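Run:
```python
from h import *
im,p=load('w1.png')
f=lambda u,v,z:ray(p,200+(u-.5)/2,(v-.5)/2,z)[:2].round(4)
F=[f(487,447,.004),f(690,348,.004)];Bk=[f(443,355,.008),f(655,247,.008)]
print('front',F,'back',Bk); 
for e in(F,Bk):
    d=e[1]-e[0]; print(np.linalg.norm(d),np.degrees(np.arctan2(d[1],d[0]))-90)
print('front mid',np.mean(F,0),'back mid',np.mean(Bk,0))
# handle by mask at z=.055
I=im.astype(int); hsv=cv2.cvtColor(im,cv2.COLOR_RGB2HSV)
m=np.zeros(I.shape[:2],bool); m[70:145,440:490]=1
m&=(hsv[:,:,1]>178)&(hsv[:,:,2]>100)
for r in rects(I,p,m,.055,60): print('handle',r)
print('lip',f(62,494,.05),f(340,491,.05))
M=[f(*x,.003) for x in((583,92),(710,370),(493,493),(347,246))];print('mat',M,np.mean(M,0),np.linalg.norm(M[1]-M[0]),np.linalg.norm(M[2]-M[1]))
plan([.511,.058,.009],173.5-2)
```

```text
front [array([0.5645, 0.2714]), array([0.4799, 0.4248])] back [array([0.4848, 0.2258]), array([0.4008, 0.3795])]
0.17518196254180968 28.876706929961657
0.17515618744423506 28.657451227453933
front mid [0.5222 0.3481] back mid [0.4428  0.30265]
handle (array([468., 109.]), array([380.2, 265.5]), array([93., 15.]), 29.5)
lip [ 0.5865 -0.0757] [0.584  0.1414]
mat [array([0.292 , 0.3104]), array([0.4983, 0.4455]), array([0.607 , 0.2817]), array([0.4003, 0.1456])] [0.4494 0.2958] 0.2466002838603395 0.1965861897489241
shift [-0.0597  0.0027  0.3519] turn [0.03 0.03 8.54] rows 8.6
```

```bash
python3 -m pendant '[[1,[-0.06,0.003,0.1],[0,0,8.5]],[1,[-0.06,0.003,0.1],[0,0,8.5]],[1,[-0.06,0.003,0.25],[0,0,8.5]],[1,[-0.06,0.003,0.25],[0,0,8.5]],[1,[-0.06,0.003,0.25],[0,0,8.5]],[1,[-0.06,0.003,0.25],[0,0,8.5]],[1,[-0.06,0.003,0.25],[0,0,8.5]],[1,[-0.06,0.003,0.25],[0,0,8.5]],[1,[-0.06,0.003,0.25],[0,0,8.5]]]'
python3 - <<'E'
from h import *
im,p=snap('wrist','w2.png'); plan([.5114,.0586,.007],171.4)
I=im.astype(int); sat=I.max(2)-I.min(2)
g=(sat<40)&(I.max(2)>70)&(I.max(2)<165)
for r in rects(I,p,g,.03,1000): print('block',r)
E
```

```text
clock: 2.62
tool_pos: [0.5094, 0.0532, 0.1102]
orientation: [-179.9, -0.1, 171.4]
force: [1.0, 0.2, 1.0]
opening: 0.088
gripper_force: 0.0
shift [-0.0004  0.0051  0.1044] turn [-0.    0.05 -0.02] rows 2.5
block (array([303., 300.]), array([594.4,  40.2]), array([300.1,  55.9]), 80.6)
block (array([322., 208.]), array([511.7,  58.9]), array([45. , 90.4]), -8.6)
block (array([577., 111.]), array([468.7, 241.1]), array([ 49.4, 128.4]), -19.1)
```

View pics/w2.png

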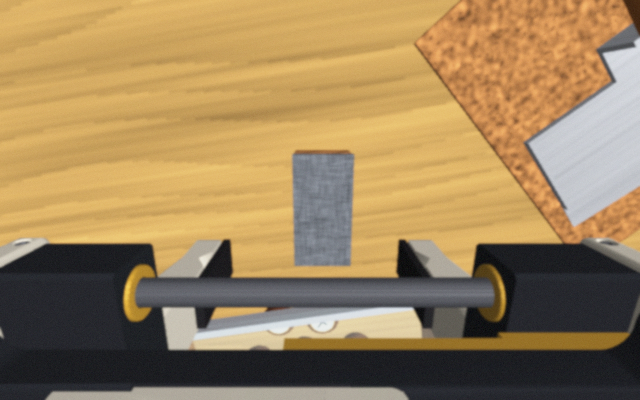

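The block sits at (323,208) and agrees with the first measure within 0.5 mm. The lip runs from (196,332) to (420,308). Descend and grip.

```bash
python3 -m pendant '[[1,[0,0.005,0.04],[0,0,0]],[1,[0,0.005,0.07],[0,0,0]],[1,[0,0.005,0.09],[0,0,0]],[1,[0,0.005,0.098],[0,0,0]],[1,[0,0.005,0.104],[0,0,0]],[1,[0,0.005,0.104],[0,0,0]],[-0.05,[0,0.005,0.104],[0,0,0]],[-0.05,[0,0.005,0.104],[0,0,0]],[-0.05,[0,0.005,0.104],[0,0,0]],[-0.05,[0,0.005,0.104],[0,0,0]]]'
python3 -m pendant '[[-0.05,[0,0,0],[0,0,0]],[-0.05,[0,0,0],[0,0,0]],[-0.05,[0,0,0],[0,0,0]]]'
python3 - <<'E'
from h import *
im,p=load('w2.png')
for u,v in((196,332),(420,308),(193,337),(418,316)): print(ray(p,u,v,.05).round(4))
E
```

```text
clock: 3.5
tool_pos: [0.5109, 0.0589, 0.0076]
orientation: [179.9, 0.1, 171.4]
force: [-0.7, -0.1, 0.1]
opening: 0.0664
gripper_force: 0.0
clock: 3.75
tool_pos: [0.5103, 0.0586, 0.0067]
orientation: [180.0, 0.0, 171.4]
force: [0.4, 0.2, 0.7]
opening: 0.0465
gripper_force: 1.0
[ 0.5892 -0.0538  0.05  ]
[0.5935 0.1227 0.05  ]
[ 0.5934 -0.0573  0.05  ]
[0.6005 0.1207 0.05  ]
```

```bash
python3 -m pendant '[[-0.05,[0,0,0],[0,0,0]],[-0.05,[0,0,0],[0,0,0]],[-0.05,[0,0,0],[0,0,0]],[-0.05,[0,0,0],[0,0,0]]]'; python3 -m pendant '[[-0.3,[0,0,0],[0,0,0]],[-0.3,[0,0,0],[0,0,0]],[-0.3,[0,0,0],[0,0,0]]]'; python3 -m pendant '[[-0.3,[0,0,-0.02],[0,0,0]],[-0.3,[0,0,-0.04],[0,0,0]],[-0.3,[0,0,-0.07],[0,0,0]],[-0.3,[0,0,-0.1],[0,0,0]],[-0.3,[0,0,-0.13],[0,0,0]],[-0.3,[0,0,-0.13],[0,0,0]],[-0.3,[0,0,-0.13],[0,0,0]]]'
python3 - <<'E'
from h import *
plan([.586+.071,.024,.057+.003],180)
E
```

```text
clock: 4.08
tool_pos: [0.5103, 0.0587, 0.0067]
orientation: [180.0, 0.0, 171.4]
force: [-0.8, 0.3, 3.7]
opening: 0.0448
gripper_force: 30.0
clock: 4.33
tool_pos: [0.5103, 0.0587, 0.0067]
orientation: [180.0, 0.0, 171.4]
force: [-1.2, 0.0, 4.1]
opening: 0.0447
gripper_force: 30.0
clock: 4.92
tool_pos: [0.511, 0.059, 0.138]
orientation: [179.9, 0.2, 171.4]
force: [0.6, 0.0, -2.1]
opening: 0.045
gripper_force: 30.0
shift [-0.1494 -0.0129  0.0783] turn [ 0.12  0.17 -8.64] rows 4.1
```

```bash
python3 -m pendant '[[-0.3,[-0.04,-0.004,0],[0,0,-4]],[-0.3,[-0.08,-0.007,0],[0,0,-8]],[-0.3,[-0.12,-0.01,0],[0,0,-8.6]],[-0.3,[-0.146,-0.013,0.02],[0,0,-8.6]],[-0.3,[-0.146,-0.013,0.04],[0,0,-8.6]],[-0.3,[-0.146,-0.013,0.06],[0,0,-8.6]],[-0.3,[-0.146,-0.013,0.068],[0,0,-8.6]],[-0.3,[-0.146,-0.013,0.074],[0,0,-8.6]],[-0.3,[-0.146,-0.013,0.074],[0,0,-8.6]]]'
python3 - <<'E'
from h import *
im,p=snap('wrist','w3.png')
E
```

```text
clock: 5.67
tool_pos: [0.6514, 0.0236, 0.0606]
orientation: [-179.9, -0.2, 180.0]
force: [0.3, -0.1, 0.0]
opening: 0.0446
gripper_force: 30.0
```

View pics/w3.png

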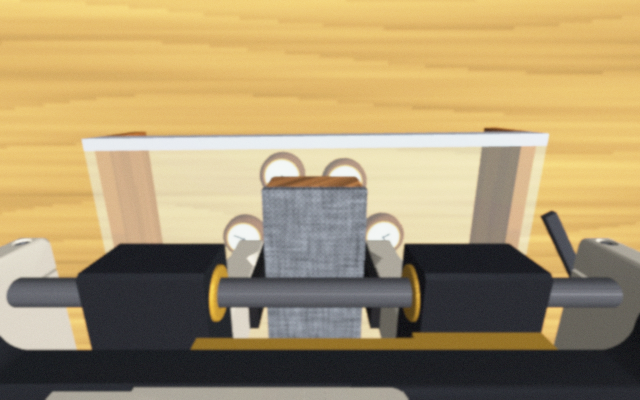

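The block hangs level over the board. The lip runs from (83,138) to (548,133), with cases at (283,170), (345,172), (243,237) and (384,233). Set it down and release.

```bash
python3 - <<'E'
from h import *
im,p=load('w3.png')
L=[ray(p,83,139,.05),ray(p,548,133,.05)]; print('lip',np.round(L,4),np.mean(L,0).round(4),np.linalg.norm(L[1]-L[0]))
for u,v in((283,168),(345,170),(243,236),(384,233)): print('case',ray(p,u,v,.012)[:2].round(4))
E
python3 -m pendant '[[-0.3,[0,0,0.002],[0,0,0]],[-0.3,[0,0,0.003],[0,0,0]],[-0.3,[0,0,0.004],[0,0,0]],[-0.3,[0,0,0.004],[0,0,0]]]'
python3 -m pendant '[[0.3,[0,0,0],[0,0,0]],[0.3,[0,0,0],[0,0,0]],[0.3,[0,0,0],[0,0,0]],[0.3,[0,0,0],[0,0,0]],[0.5,[0,0,0],[0,0,0]]]'
```

```text
lip [[ 0.5906 -0.0946  0.05  ]
 [ 0.5877  0.1422  0.05  ]] [0.5892 0.0238 0.05  ] 0.23687855529687832
case [0.6127 0.0035]
case [0.614  0.0433]
case [ 0.6596 -0.025 ]
case [0.6574 0.0709]
clock: 6.05
tool_pos: [0.6528, 0.0241, 0.0593]
orientation: [180.0, 0.1, 180.0]
force: [0.2, -0.0, -0.4]
opening: 0.0445
gripper_force: 30.0
clock: 6.47
tool_pos: [0.6527, 0.0239, 0.0587]
orientation: [180.0, 0.0, 180.0]
force: [0.5, 0.3, -0.8]
opening: 0.0596
gripper_force: 0.0
```

```bash
python3 -m pendant '[[0.5,[0,0,-0.04],[0,0,0]],[0.5,[0,0,-0.08],[0,0,0]],[0.5,[0,0,-0.12],[0,0,0]],[0.5,[0,0,-0.14],[0,0,0]],[0.5,[0,0,-0.14],[0,0,0]]]'
python3 - <<'E'
from h import *
im,p=snap('wrist','w3b.png')
I=im.astype(int); sat=I.max(2)-I.min(2)
for r in rects(I,p,(sat<40)&(I.max(2)>70)&(I.max(2)<165),.08,1000): print('block',r)
plan([.38,.25,.2],-151)
E
```

```text
clock: 6.88
tool_pos: [0.6555, 0.0242, 0.2053]
orientation: [179.9, 0.6, -180.0]
force: [1.0, -0.5, -0.8]
opening: 0.0657
gripper_force: 0.0
block (array([196., 391.]), array([ 883.9, -104.9]), array([339.5,  18.3]), 90.0)
block (array([326., 301.]), array([777.7,  25.1]), array([274.2,  65.7]), 90.0)
block (array([610., 286.]), array([757.9, 317.9]), array([134.9,  57.7]), 18.7)
block (array([314., 189.]), array([654.2,  24.1]), array([45.5, 90.1]), -0.0)
block (array([418., 185.]), array([651.9, 116.5]), array([117.3,   9.9]), 0.6)
shift [0.2742 0.2257 0.0009] turn [ -0.     0.35 -29.02] rows 8.5
```

```bash
python3 -m pendant '[[0.5,[0.273,0.243,0.005],[0,0,-29]],[0.5,[0.273,0.243,0.005],[0,0,-29]],[0.5,[0.273,0.243,0.005],[0,0,-29]],[0.5,[0.273,0.243,0.005],[0,0,-29]],[0.5,[0.273,0.243,0.005],[0,0,-29]],[0.5,[0.273,0.243,0.005],[0,0,-29]],[0.5,[0.273,0.243,0.005],[0,0,-29]],[0.5,[0.273,0.243,0.005],[0,0,-29]],[0.5,[0.273,0.243,0.005],[0,0,-29]],[0.5,[0.273,0.243,0.005],[0,0,-29]]]'
python3 - <<'E'
from h import *
im,p=snap('wrist','w4.png'); o=sensors.get_obs(); print(o['joint_pos'].round(1),o['tool_pos'])
I=im.astype(int); hsv=cv2.cvtColor(im,cv2.COLOR_RGB2HSV)
m=(hsv[:,:,1]>178)&(hsv[:,:,2]>90); m[240:]=0
for r in rects(I,p,m,.055,300): print('handle',r)
E
```

```text
clock: 7.77
tool_pos: [0.3762, 0.2693, 0.1929]
orientation: [180.0, -0.0, -150.8]
force: [0.6, -0.3, -0.4]
opening: 0.0657
gripper_force: 0.0
[  59.8    1.8  -27.8   -0.   -60.4 -120.6] [0.37757192 0.26831755 0.19296537]
handle (array([309., 190.]), array([379. , 266.2]), array([91.1, 15.5]), 30.2)
```

View pics/w4.png

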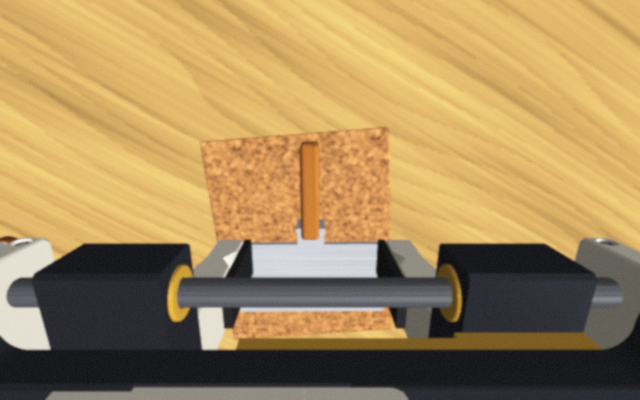

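The handle bar is at (310,190) and lies along the tool's x. Descend and grip.

```bash
python3 - <<'E'
from h import *
plan([.3812,.268,.024],-150.9)
E
python3 -m pendant '[[0.5,[-0.003,0,0.04],[0,0,0]],[0.5,[-0.003,0,0.08],[0,0,0]],[0.5,[-0.003,0,0.12],[0,0,0]],[0.5,[-0.003,0,0.15],[0,0,0]],[0.5,[-0.003,0,0.162],[0,0,0]],[0.5,[-0.003,0,0.169],[0,0,0]],[-0.9,[-0.003,0,0.169],[0,0,0]],[-0.9,[-0.003,0,0.169],[0,0,0]],[-0.9,[-0.003,0,0.169],[0,0,0]],[-0.9,[-0.003,0,0.169],[0,0,0]]]'
python3 -m pendant '[[-0.9,[0,0,0],[0,0,0]],[-0.9,[0,0,0],[0,0,0]],[-0.9,[0,0,0],[0,0,0]],[-0.9,[0,0,0],[0,0,0]],[-0.9,[0,0,0],[0,0,0]]]'
```

```text
shift [-0.0031 -0.0021  0.169 ] turn [ 0.   -0.05  0.13] rows 4.1
clock: 8.65
tool_pos: [0.383, 0.2691, 0.0257]
orientation: [179.9, 0.1, -151.0]
force: [0.5, -0.2, 0.7]
opening: 0.0447
gripper_force: 0.0
clock: 9.07
tool_pos: [0.3824, 0.2686, 0.0249]
orientation: [180.0, 0.0, -151.0]
force: [-1.2, -0.8, 5.9]
opening: 0.0177
gripper_force: 30.0
```

```bash
python3 -m pendant '[[-0.9,[0,0,-0.01],[0,0,0]],[-0.9,[0,0,-0.025],[0,0,0]],[-0.9,[0,0,-0.045],[0,0,0]],[-0.9,[0,0,-0.065],[0,0,0]],[-0.9,[0,0,-0.08],[0,0,0]],[-0.9,[0,0,-0.08],[0,0,0]],[-0.9,[0,0,-0.08],[0,0,0]]]'
python3 - <<'E'
from h import *
plan([.413,.0217,.104],-179.3)
E
```

```text
clock: 9.65
tool_pos: [0.3823, 0.2687, 0.1049]
orientation: [179.9, 0.1, -151.0]
force: [-0.0, 0.5, -2.5]
opening: 0.0182
gripper_force: 30.0
shift [ 0.0927 -0.2309  0.0005] turn [ 0.07  0.05 28.26] rows 6.0
```

```bash
python3 -m pendant '[[-0.9,[0.009,-0.023,0],[0,0,2.8]],[-0.9,[0.019,-0.046,0],[0,0,5.7]],[-0.9,[0.028,-0.069,0],[0,0,8.5]],[-0.9,[0.037,-0.092,0],[0,0,11.3]],[-0.9,[0.0465,-0.1155,0],[0,0,14.1]],[-0.9,[0.056,-0.139,0],[0,0,17]],[-0.9,[0.065,-0.162,0],[0,0,19.8]],[-0.9,[0.074,-0.185,0],[0,0,22.6]],[-0.9,[0.083,-0.208,0],[0,0,25.4]],[-0.9,[0.093,-0.231,0],[0,0,28.3]]]'
python3 -m pendant '[[-0.9,[0,0,0],[0,0,0]],[-0.9,[0,0,0],[0,0,0]],[-0.9,[0,0,0.02],[0,0,0]],[-0.9,[0,0,0.04],[0,0,0]],[-0.9,[0,0,0.06],[0,0,0]],[-0.9,[0,0,0.06],[0,0,0]],[-0.9,[0,0,0.06],[0,0,0]]]'
python3 - <<'E'
from h import *
im,p=snap('wrist','w5.png'); snap('top','t5.png'); plan([.413,.0217,.0225],-179.3)
im,_=load('t5.png'); cv2.imwrite('pics/t5c.png',cv2.resize(im[100:245,200:360],None,fx=3.7,fy=3.7,interpolation=cv2.INTER_CUBIC)[:,:,::-1])
E
```

```text
clock: 10.48
tool_pos: [0.4123, 0.0199, 0.1035]
orientation: [-180.0, -0.1, -179.5]
force: [1.7, 0.8, -1.8]
opening: 0.018
gripper_force: 3.0
clock: 11.07
tool_pos: [0.4121, 0.0214, 0.0438]
orientation: [-179.9, -0.2, -179.3]
force: [0.4, -0.2, -2.2]
opening: 0.018
gripper_force: 30.0
shift [ 0.     -0.      0.0225] turn [-0.02 -0.02  0.03] rows 0.5
```

View pics/w5.png

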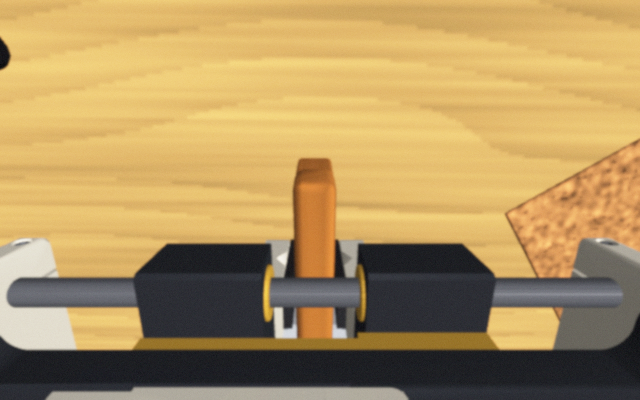

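The handle is still held at (315,250). The grip read 3 N for a moment, so that was the slackening. I'll check whether the scoop tilted.

Run:
```python
from h import *
im,p=load('w5.png')
for z in(.064,.0738,.084): print(z,[tuple(np.round(px(p,[.4121-.0503,.0212+s,z]),1)) for s in(-.009,.009)])
```

```text
0.064 [(np.float64(294.4), np.float64(170.5)), (np.float64(336.4), np.float64(171.0))]
0.0738 [(np.float64(292.9), np.float64(175.1)), (np.float64(337.9), np.float64(175.7))]
0.084 [(np.float64(291.2), np.float64(180.8)), (np.float64(339.8), np.float64(181.4))]
```

View pics/t5c.png

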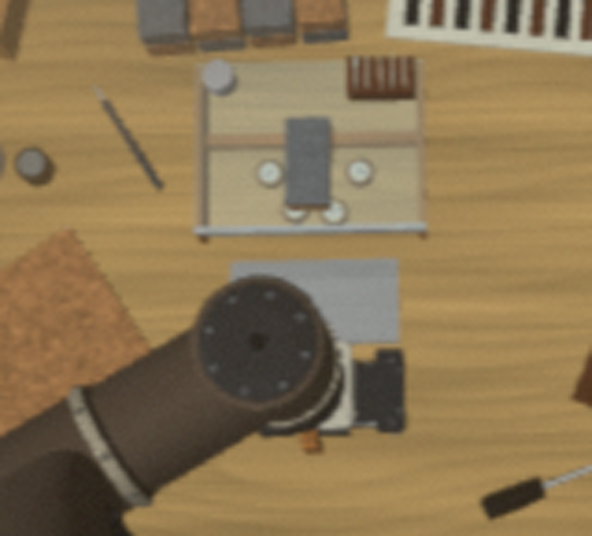

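```bash
python3 - <<'E'
from h import *
im,p=load('w5.png'); print(im[150:200:2,315].tolist())
print(im[186,285:345:2,0].tolist())
im,p=load('t5.png'); g=im[160:200,278:284].mean((1,2)); print(g.round().tolist())
for z in(.0,.01,.022): print(z,px(p,[.572,.05,z]),px(p,[.480,.05,z+.004]))
print(sensors.get_obs()['moment'])
E
python3 -c "
import cv2;im=cv2.imread('pics/w5.png');cv2.imwrite('pics/w5c.png',cv2.resize(im[140:350,220:410],None,fx=2.8,fy=2.8,interpolation=cv2.INTER_CUBIC))"
```

```text
[[233, 197, 115], [234, 196, 116], [231, 191, 113], [229, 186, 107], [183, 132, 70], [151, 94, 40], [152, 89, 37], [154, 94, 40], [153, 92, 42], [151, 92, 43], [142, 83, 40], [149, 90, 41], [159, 98, 41], [155, 94, 41], [162, 97, 42], [165, 99, 45], [180, 110, 48], [207, 129, 57], [219, 136, 59], [218, 134, 61], [213, 131, 58], [204, 126, 53], [203, 128, 58], [202, 127, 54], [202, 123, 51]]
[221, 221, 222, 217, 164, 124, 153, 187, 210, 220, 220, 220, 221, 221, 223, 219, 218, 213, 211, 206, 203, 200, 209, 217, 211, 208, 227, 228, 227, 227]
[144.0, 161.0, 140.0, 117.0, 121.0, 124.0, 127.0, 127.0, 126.0, 125.0, 134.0, 138.0, 140.0, 140.0, 140.0, 142.0, 136.0, 118.0, 98.0, 77.0, 64.0, 56.0, 56.0, 53.0, 55.0, 64.0, 59.0, 53.0, 52.0, 52.0, 51.0, 52.0, 53.0, 52.0, 55.0, 65.0, 62.0, 54.0, 54.0, 53.0]
0.0 (np.float64(278.06516602135076), np.float64(169.29731613236723)) (np.float64(277.84105825751215), np.float64(192.49570578631204))
0.01 (np.float64(277.80209568892724), np.float64(168.78804798906407)) (np.float64(277.5737086640137), np.float64(192.1339714405414))
0.022 (np.float64(277.4818446053663), np.float64(168.1680857408949)) (np.float64(277.24819836363463), np.float64(191.6935434076858))
[ 0.00871747  0.10782283 -0.03122755]
```

View pics/w5c.png

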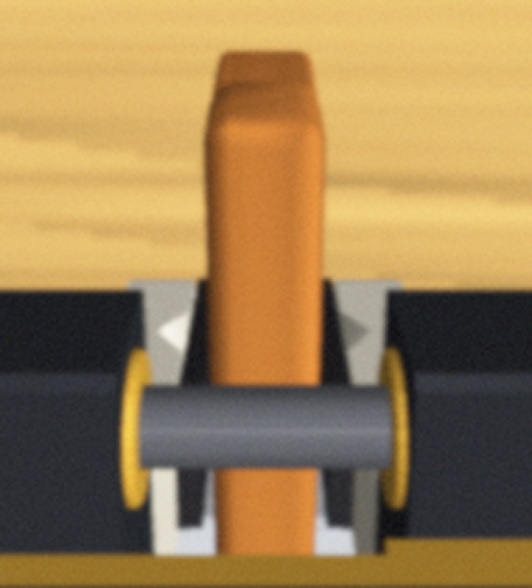

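The handle still looks level: its widths narrow from 120 to 100 px, as expected for a level bar with rounded ends. Lower slowly and watch the force.

```bash
python3 -m pendant '[[-0.9,[0,0,0.005],[0,0,0]],[-0.9,[0,0,0.01],[0,0,0]],[-0.9,[0,0,0.013],[0,0,0]],[-0.9,[0,0,0.013],[0,0,0]],[-0.9,[0,0,0.013],[0,0,0]]]'
python3 -m pendant '[[-0.9,[0,0,0.003],[0,0,0]],[-0.9,[0,0,0.005],[0,0,0]],[-0.9,[0,0,0.005],[0,0,0]]]'
python3 -m pendant '[[-0.9,[0,0,0.001],[0,0,0]],[-0.9,[0,0,0.003],[0,0,0]],[-0.9,[0,0,0.003],[0,0,0]]]'
```

```text
clock: 11.58
tool_pos: [0.413, 0.0214, 0.0316]
orientation: [180.0, 0.0, -179.3]
force: [-2.0, 0.1, 0.7]
opening: 0.0176
gripper_force: 30.0
clock: 11.83
tool_pos: [0.4129, 0.0213, 0.0263]
orientation: [-180.0, -0.0, -179.3]
force: [-2.0, -0.1, 1.5]
opening: 0.0175
gripper_force: 30.0
clock: 12.08
tool_pos: [0.4131, 0.0213, 0.024]
orientation: [-180.0, 0.0, -179.3]
force: [-3.6, 0.6, 10.7]
opening: 0.0181
gripper_force: 30.0
```

The tip touched early, so the scoop pitched about 3° when the grip slackened. I'll let it settle flat on the bench and regrip.

```bash
python3 -m pendant '[[-0.4,[0,0,0],[0,0,0]],[-0.4,[0,0,0],[0,0,0]],[-0.4,[0,0,0.001],[0,0,0]],[-0.4,[0,0,0.002],[0,0,0]],[-0.4,[0,0,0.002],[0,0,0]],[-0.4,[0,0,0.002],[0,0,0]]]'
python3 -m pendant '[[-0.9,[0,0,0],[0,0,0]],[-0.9,[0,0,0],[0,0,0]],[-0.9,[0,0,0],[0,0,0]],[-0.9,[0,0,0],[0,0,0]],[-0.9,[0,0,0],[0,0,0]],[-0.9,[0,0,0],[0,0,0]]]'
python3 - <<'E'
from h import *
im,p=snap('top','t6.png'); 
cv2.imwrite('pics/t6c.png',cv2.resize(im[120:220,210:350],None,fx=5,fy=5,interpolation=cv2.INTER_CUBIC)[:,:,::-1]); plan([.589-.16+.0,.0219,.022],-179.3)
E
```

```text
clock: 12.58
tool_pos: [0.4128, 0.0212, 0.0214]
orientation: [-180.0, -0.0, -179.3]
force: [0.8, -0.6, -0.1]
opening: 0.0261
gripper_force: 0.0
clock: 13.08
tool_pos: [0.4129, 0.0213, 0.0215]
orientation: [180.0, -0.0, -179.3]
force: [0.8, 0.6, -2.0]
opening: 0.0178
gripper_force: 30.0
shift [-0.0161  0.0004 -0.0004] turn [ 0.    0.   -0.03] rows 0.4
```

View pics/t6c.png

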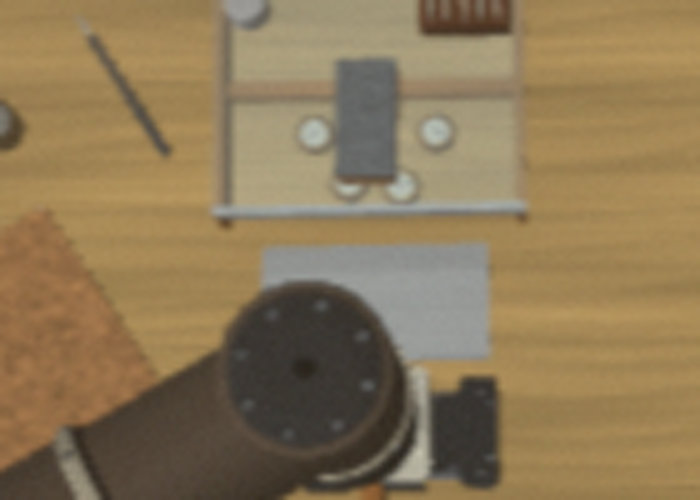

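The pan front edge runs (262,249) to (488,243) and is parallel to the lip, (215,213) to (525,206). Three cases plus the two at the front look unmoved.

Run:
```python
from h import *
im,p=load('t6.png')
f=lambda u,v,z:ray(p,210+(u-2)/5,120+(v-2)/5,z)[:2]
for a,b,z in(((262,249),(488,243),.002),((215,215),(525,208),.05)):
    A,B=f(*a,z),f(*b,z); print(A.round(4),B.round(4),((A+B)/2).round(4),np.linalg.norm(A-B).round(4),np.degrees(np.arctan2(A[1]-B[1],A[0]-B[0]))-90)
```

```text
[0.5717 0.1124] [ 0.575  -0.0638] [0.5734 0.0243] 0.1762 1.0786606944913473
[0.5885 0.1412] [ 0.592  -0.0932] [0.5902 0.024 ] 0.2345 0.8546805411165366
```

```bash
python3 -m pendant '[[-0.9,[-0.005,0,0],[0,0,0]],[-0.9,[-0.01,0,0],[0,0,0]],[-0.9,[-0.015,0,0],[0,0,0]],[-0.9,[-0.02,0,0],[0,0,0]],[-0.9,[-0.025,0,0],[0,0,0]],[-0.9,[-0.03,0,0],[0,0,0]],[-0.9,[-0.035,0,0],[0,0,0]],[-0.9,[-0.04,0,0],[0,0,0]],[-0.9,[-0.045,0,0],[0,0,0]],[-0.9,[-0.05,0,0],[0,0,0]]]'
python3 -m pendant '[[-0.9,[-0.005,0,0],[0,0,0]],[-0.9,[-0.01,0,0],[0,0,0]],[-0.9,[-0.015,0,0],[0,0,0]],[-0.9,[-0.02,0,0],[0,0,0]],[-0.9,[-0.025,0,0],[0,0,0]],[-0.9,[-0.03,0,0],[0,0,0]],[-0.9,[-0.034,0,0],[0,0,0]],[-0.9,[-0.037,0,0],[0,0,0]],[-0.9,[-0.04,0,0],[0,0,0]],[-0.9,[-0.042,0,0],[0,0,0]]]'
python3 - <<'E'
from h import *
im,p=snap('top','t7.png'); 
cv2.imwrite('pics/t7c.png',cv2.resize(im[120:220,210:350],None,fx=5,fy=5,interpolation=cv2.INTER_CUBIC)[:,:,::-1])
E
```

```text
clock: 13.97
tool_pos: [0.4623, 0.0213, 0.0215]
orientation: [-180.0, -0.1, -179.4]
force: [-6.6, -0.9, 7.4]
opening: 0.0175
gripper_force: 30.0
clock: 14.8
tool_pos: [0.5038, 0.0217, 0.0215]
orientation: [-179.9, -0.2, -179.4]
force: [-9.1, 0.4, 11.8]
opening: 0.0178
gripper_force: 30.0
```

View pics/t7c.png

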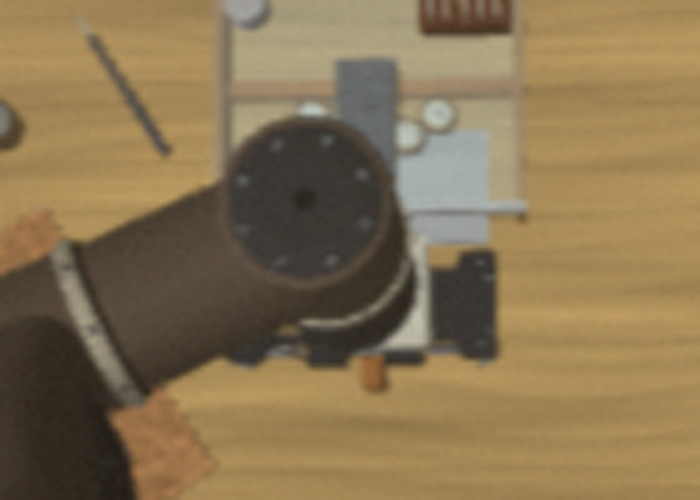

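The scoop is under the lip, and cases at (437,115) and (408,135) are pushed up near the rail. Carry on slowly, with a shade less down-pressure.

```bash
python3 -m pendant '[[-0.9,[-0.002,0,-0.0003],[0,0,0]],[-0.9,[-0.004,0,-0.0003],[0,0,0]],[-0.9,[-0.006,0,-0.0003],[0,0,0]],[-0.9,[-0.008,0,-0.0003],[0,0,0]],[-0.9,[-0.01,0,-0.0003],[0,0,0]],[-0.9,[-0.012,0,-0.0003],[0,0,0]],[-0.9,[-0.014,0,-0.0003],[0,0,0]],[-0.9,[-0.016,0,-0.0003],[0,0,0]]]'
python3 -m pendant '[[-0.9,[-0.001,0,0],[0,0,0]],[-0.9,[-0.002,0,0],[0,0,0]],[-0.9,[-0.003,0,0],[0,0,0]],[-0.9,[-0.004,0,0],[0,0,0]],[-0.9,[-0.005,0,0],[0,0,0]]]'
python3 -m pendant '[[-0.9,[-0.001,0,0],[0,0,0]],[-0.9,[-0.002,0,0],[0,0,0]]]'
```

```text
clock: 15.52
tool_pos: [0.521, 0.0225, 0.0217]
orientation: [-180.0, -0.0, -179.3]
force: [-1.6, -0.0, -1.2]
opening: 0.0178
gripper_force: 30.0
clock: 15.93
tool_pos: [0.5259, 0.0226, 0.0218]
orientation: [-180.0, -0.0, -179.3]
force: [-2.2, -0.2, -1.8]
opening: 0.0179
gripper_force: 30.0
clock: 16.1
tool_pos: [0.5279, 0.0227, 0.0218]
orientation: [-180.0, -0.0, -179.3]
force: [-1.5, -0.1, -1.4]
opening: 0.018
gripper_force: 30.0
```

```bash
for i in 1; do python3 -m pendant '[[-0.9,[-0.001,0,0.0002],[0,0,0]],[-0.9,[-0.0015,0,0.0002],[0,0,0]]]'
python3 -m pendant '[[-0.9,[-0.001,0,0],[0,0,0]],[-0.9,[-0.001,0,0],[0,0,0]]]'; done
python3 - <<'E'
from h import *
im,p=snap('top','t8.png'); 
cv2.imwrite('pics/t8c.png',cv2.resize(im[120:200,230:330],None,fx=7,fy=7,interpolation=cv2.INTER_CUBIC)[:,:,::-1])
E
```

```text
clock: 16.27
tool_pos: [0.5283, 0.0226, 0.0216]
orientation: [-180.0, -0.1, -179.4]
force: [-10.1, 3.2, 5.9]
opening: 0.0176
gripper_force: 30.0
clock: 16.43
tool_pos: [0.5283, 0.0226, 0.0216]
orientation: [-180.0, -0.2, -179.4]
force: [-11.4, 4.2, 6.9]
opening: 0.0177
gripper_force: 30.0
```

View pics/t8c.png

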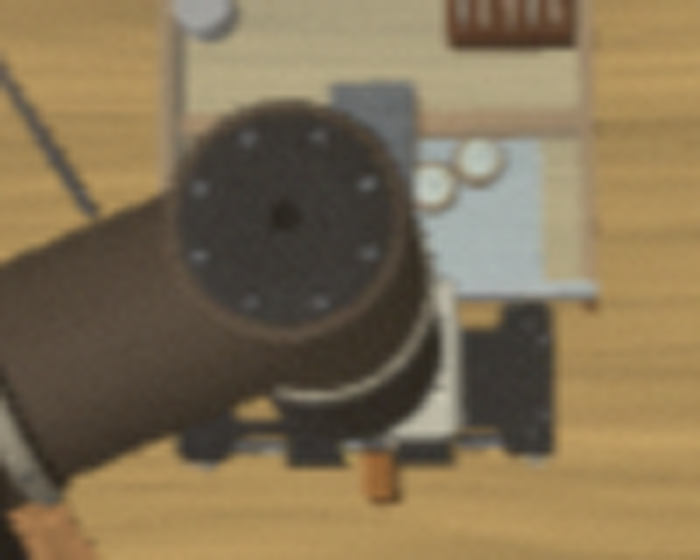

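The scoop met the rail softly at about 11 N. The cases sit at the pan's front, at (480,160) and (433,185). I'll back off 2 mm and pitch the nose up 4°, keeping the heel low and inside the lip clearance, so nothing slides off the bevel.

```bash
python3 -m pendant '[[-0.9,[0.0005,0,-0.0005],[0,-0.5,0]],[-0.9,[0.001,0,-0.001],[0,-1,0]],[-0.9,[0.0015,0,-0.0016],[0,-1.8,0]],[-0.9,[0.002,0,-0.0022],[0,-2.6,0]],[-0.9,[0.002,0,-0.003],[0,-3.4,0]],[-0.9,[0.002,0,-0.0036],[0,-4,0]],[-0.9,[0.002,0,-0.0036],[0,-4,0]],[-0.9,[0.002,0,-0.0036],[0,-4,0]],[-0.9,[0.002,0,-0.0036],[0,-4,0]],[-0.9,[0.002,0,-0.0036],[0,-4,0]]]'
python3 - <<'E'
from h import *
for f in('t8.png','new'):
    im,p=(load(f) if f!='new' else snap('top','t9.png'))
    I=im.astype(int); w=((I.max(2)-I.min(2)<32)&(I.min(2)>165)).astype(np.uint8); w[:130]=0; w[165:]=0; w[:,:260]=0; w[:,:][:,312:]=0
    n,l,s,c=cv2.connectedComponentsWithStats(w)
    for i in range(1,n):
        if s[i,4]>4: print(f,c[i].round(1),s[i,4],ray(p,*c[i],.015)[:2].round(4))
print(sensors.get_obs()['moment'])
cv2.imwrite('pics/t9c.png',cv2.resize(im[120:200,230:330],None,fx=7,fy=7,interpolation=cv2.INTER_CUBIC)[:,:,::-1])
E
```

```text
clock: 17.32
tool_pos: [0.5283, 0.0227, 0.0252]
orientation: [-180.0, 4.0, -179.3]
force: [-3.3, 0.1, -1.7]
opening: 0.0177
gripper_force: 30.0
t8.png [297.8 142.3] 12 [ 0.6754 -0.0278]
t8.png [291.4 146.1] 15 [ 0.6607 -0.003 ]
t8.png [300.3 154.2] 175 [ 0.6281 -0.0375]
new [270.7 142.2] 12 [0.6766 0.0778]
new [297.6 141.6] 13 [ 0.6783 -0.0272]
new [298.8 154.3] 177 [ 0.6275 -0.0317]
new [291.1 145.6] 11 [ 0.6624 -0.0018]
[0.2084564  1.34719769 0.02843044]
```

```bash
python3 -m pendant '[[-0.9,[0.0005,0,0],[0,0,0]],[-0.9,[0.0015,0,-0.0001],[0,0,0]],[-0.9,[0.003,0,-0.0002],[0,0,0]],[-0.9,[0.005,0,-0.0003],[0,0,0]],[-0.9,[0.007,0,-0.0005],[0,0,0]],[-0.9,[0.009,0,-0.0006],[0,0,0]],[-0.9,[0.011,0,-0.0008],[0,0,0]],[-0.9,[0.013,0,-0.0009],[0,0,0]],[-0.9,[0.014,0,-0.001],[0,0,0]],[-0.9,[0.0145,0,-0.001],[0,0,0]]]'
python3 - <<'E'
from h import *
im,p=snap('top','t10.png')
cv2.imwrite('pics/t10c.png',cv2.resize(im[120:200,230:330],None,fx=7,fy=7,interpolation=cv2.INTER_CUBIC)[:,:,::-1])
E
```

```text
clock: 18.2
tool_pos: [0.5136, 0.0225, 0.0253]
orientation: [180.0, 4.0, -179.3]
force: [-0.1, 0.1, -3.4]
opening: 0.0177
gripper_force: 30.0
```

View pics/t10c.png

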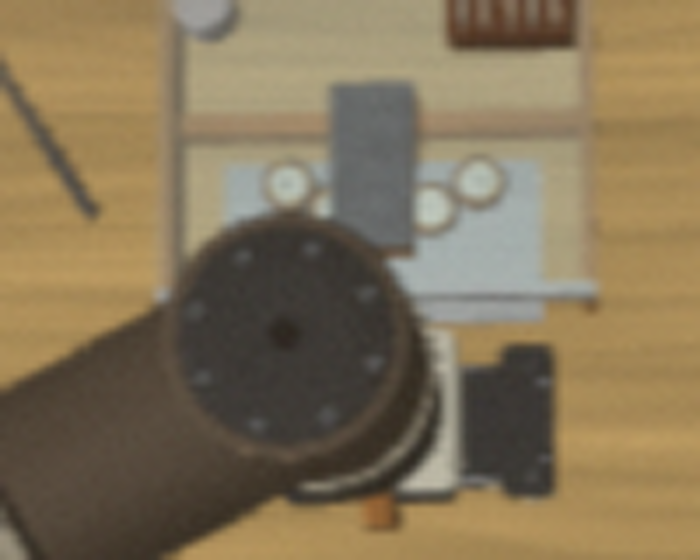

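The cases ride on the pan at (287,183), (325,200), (433,207) and (480,182), with the fifth under the block. Fz of 3.4 N fits scoop plus load, and nothing is left at the rail. Draw it all the way out.

```bash
python3 -m pendant '[[-0.9,[0.001,0,-0.0001],[0,0,0]],[-0.9,[0.003,0,-0.0002],[0,0,0]],[-0.9,[0.006,0,-0.0004],[0,0,0]],[-0.9,[0.01,0,-0.0007],[0,0,0]],[-0.9,[0.014,0,-0.001],[0,0,0]],[-0.9,[0.018,0,-0.0013],[0,0,0]],[-0.9,[0.022,0,-0.0015],[0,0,0]],[-0.9,[0.026,0,-0.0018],[0,0,0]],[-0.9,[0.03,0,-0.0021],[0,0,0]],[-0.9,[0.034,0,-0.0024],[0,0,0]]]'
python3 -m pendant '[[-0.9,[0.004,0,-0.0003],[0,0,0]],[-0.9,[0.008,0,-0.0006],[0,0,0]],[-0.9,[0.012,0,-0.0008],[0,0,0]],[-0.9,[0.016,0,-0.0011],[0,0,0]],[-0.9,[0.02,0,-0.0014],[0,0,0]],[-0.9,[0.024,0,-0.0017],[0,0,0]],[-0.9,[0.028,0,-0.002],[0,0,0]],[-0.9,[0.032,0,-0.0022],[0,0,0]],[-0.9,[0.036,0,-0.0025],[0,0,0]],[-0.9,[0.04,0,-0.0028],[0,0,0]]]'
python3 -m pendant '[[-0.9,[0.004,0,-0.0003],[0,0,0]],[-0.9,[0.008,0,-0.0006],[0,0,0]],[-0.9,[0.012,0,-0.0008],[0,0,0]],[-0.9,[0.016,0,-0.0011],[0,0,0]],[-0.9,[0.02,0,-0.0014],[0,0,0]],[-0.9,[0.023,0,-0.0016],[0,0,0]],[-0.9,[0.025,0,-0.0018],[0,0,0]],[-0.9,[0.0265,0,-0.0019],[0,0,0]],[-0.9,[0.027,0,-0.0019],[0,0,0]],[-0.9,[0.027,0,-0.0019],[0,0,0]]]'
python3 - <<'E'
from h import *
im,p=snap('top','t11.png')
cv2.imwrite('pics/t11c.png',cv2.resize(im[120:220,230:330],None,fx=6,fy=6,interpolation=cv2.INTER_CUBIC)[:,:,::-1])
o=sensors.get_obs(); print(o['joint_pos'].round(1))
E
```

```text
clock: 19.08
tool_pos: [0.4794, 0.0221, 0.0253]
orientation: [180.0, 4.0, -179.3]
force: [0.6, -0.1, -3.0]
opening: 0.0178
gripper_force: 30.0
clock: 19.92
tool_pos: [0.4393, 0.0216, 0.0253]
orientation: [180.0, 4.0, -179.3]
force: [0.3, -1.4, -3.2]
opening: 0.018
gripper_force: 30.0
clock: 20.75
tool_pos: [0.4126, 0.0214, 0.0253]
orientation: [180.0, 4.0, -179.3]
force: [-0.5, 0.2, -3.0]
opening: 0.0176
gripper_force: 30.0
[  32.7    8.4  -51.1    4.7  -27.2 -126.1]
```

```bash
cat >> h.py <<'E'
def discs(im,roi,dmin,dmax,thr=(35,150)):
    "white dials: blobs in roi (r0,r1,c0,c1)"
    I=im.astype(int); w=((I.max(2)-I.min(2)<thr[0])&(I.min(2)>thr[1])).astype(np.uint8)
    a=np.zeros_like(w); r0,r1,c0,c1=roi; a[r0:r1,c0:c1]=w[r0:r1,c0:c1]
    n,l,s,c=cv2.connectedComponentsWithStats(a)
    return [(c[i],s[i]) for i in range(1,n) if dmin<=min(s[i,2],s[i,3]) and max(s[i,2],s[i,3])<=dmax]
E
python3 - <<'E'
from h import *
im,p=load('t11.png')
I=im.astype(int)
# brown-ness inside pan area: walnut ring
for v in range(160,195,2): print(v,' '.join('%4d'%(I[v,u,0]-I[v,u,2]) for u in range(256,312,2)))
print(px(p,[.573,.02,.014]),px(p,[.48,.02,.01]),px(p,[.5,-.065,.01]),px(p,[.5,.11,.01]))
E
```

```text
160   34   44   44   45   42   41   41   42   40   41   42   42   32   31   32   31   29   29   25   22   21   23   22   22   21   17   12   14
162    1    3    1    1    2   -2   -1    0    0    2   -1    1    0    2    3    2    3    4    7    7    6    8   10    9   13   17   19   19
164   57   69   68   66   68   67   70   70   68   66   67   67   68   68   69   68   70   69   70   72   71   72   72   72   72   72   73   72
166   76   78   79   78   79   78   78   78   76   76   76   77   77   79   76   75   76   77   75   76   74   74   74   75   76   75   76   77
168   75   74   73   67   64   53   55   55   55   56   55   47   39   48   49   54   42   41   34   26   46   48   47   28   20   15   70   76
170   78   78   76   21    1    2   30   16   18   31    3    3    6   27   13   18   15    1   -1   13   36   13   30   14    2    3   69   75
172   79   77   74   21   -1    1   23   14   15   45   26   34   24   29   13   16   34   36   34   26   25   13   26   10    2    4   68   73
174   76   74   72   20    0    0   28   43   35   46   25   14   29   40   38   42   47   1
[... 1051 characters left out ...]
 60   76
190   78   77   56   29   20   13   11   11   11   10   14   22   15    4   -1   -1    1    0   -1   -1   -2    1    1    1    1    4   55   78
192   78   47   25   13    8   10    9    6    3    9    9   11   18   22   17    2   15   63   65   65   67   68   69   70   67   69   75   78
194   60   23   11    4    8    6    8    7    9    9    9   11    8   13   22   19   26   79   82   81   83   81   84   84   83   83   80   82
(np.float64(285.45570326240596), np.float64(168.26605118088779)) (np.float64(285.48181503302175), np.float64(192.21386802180993)) (np.float64(307.54957943636003), np.float64(186.89259143894893)) (np.float64(262.12816371864903), np.float64(187.27003554620848))
```

All five cases show on the pan in a tight zigzag at the front: columns 271, 278, 284, 291 and 298, rows 171–175. They sit partly on the bevel. Lift a little and nose up further so they slide back onto the flat floor.

```bash
python3 -m pendant '[[-0.9,[0,0,-0.002],[0,-0.5,0]],[-0.9,[0,0,-0.006],[0,-1.2,0]],[-0.9,[-0.001,0,-0.011],[0,-2,0]],[-0.9,[-0.001,0,-0.016],[0,-2.8,0]],[-0.9,[-0.001,0,-0.02],[0,-3.6,0]],[-0.9,[-0.002,0,-0.023],[0,-4.3,0]],[-0.9,[-0.002,0,-0.025],[0,-5,0]],[-0.9,[-0.002,0,-0.026],[0,-5.5,0]],[-0.9,[-0.002,0,-0.026],[0,-6,0]],[-0.9,[-0.002,0,-0.026],[0,-6,0]]]'
cat > tb.py <<'E'
from h import *
import sys
im,p=snap('top',sys.argv[1]); I=im.astype(int); a=(I[:,:,0]-I[:,:,2])
for v in range(160,196,2): print(v,' '.join('%3d'%a[v,u] for u in range(258,312,2)))
E
python3 tb.py t12.png
```

```text
clock: 21.63
tool_pos: [0.4131, 0.0216, 0.0519]
orientation: [180.0, 10.1, -179.3]
force: [-0.5, -0.9, -3.3]
opening: 0.0177
gripper_force: 30.0
160  43  43  44  41  41  42  42  40  40  41  40  32  33  30  31  30  29  27  22  20  21  22  21  21  17  11  10
162   4   3   1   1  -2  -2   1   1   1   0   0   2   3   3   2   4   3   6   6   5   8   8  10  13  18  18  20
164  67  67  67  67  67  67  67  69  68  67  67  67  67  66  66  67  65  67  68  69  69  65  66  66  67  71  73
166  76  44  25  24  28  48  40  16  10   9  10  12  39  42  20   9   8   8  14  46  39  23   5   7  20  71  74
168  73  26   1   1  22  19  18  39   1   2   2  21  16  11  25   6   1   0  20  17  13  30   6  -1  12  71  74
170  76  28  -2   1  31  13  14  23  20  32  33  37  16  14  21  22  43  31  45  16  13  23   5  -1  11  69  73
172  77  31  -2  -1  14  32  30  39  28  15  19  47  45  36  34  25  14  17  50  41  37  20   0  -2   9  69  72
174  73  28  -1   1   0   4   5   8  31  14  17  28   2   1   6  31  16  15  25   2   2  -1  -1  -1  10  69  75
176  73  31   0   0  -1   0  -1  -1  36  45  32   7   0   0
[... 360 characters left out ...]
  -2  -2  -1  -1   2  79  85
184  81  40  -1   1  -1   0   0   0  -2  -1  -1   0  -1   1   0  -1  -1  -1  -2  -2  -1  -2  -1  -1   3  73  81
186  77  38   0   0   1  -1   0  -2  -1   1   1   0   0   0  -1  -1   0  -1  -1  -1  -2   0  -3  -1   2  69  76
188  78  34   0  -1  -1  -2   1  -1  -2  -1   0  -1   0   0   0   0   0  -2   1  -1   0   0   0   0   5  67  75
190  78  47  21  21  28  34  34  36  35  35  34  10   0  -1   1  29  47  51  56  56  55  56  57  57  61  76  77
192  80  79  78  75  76  75  77  77  77  76  77  29   0  -1   1  43  81  80  79  81  81  80  80  78  78  76  79
194  78  76  77  77  76  76  76  77  77  78  77  26  -1   0  -1  41  80  81  83  81  83  82  81  80  80  80  81
```

They don't slide even at 10°, so friction is fair and they'll ride safely. The shelf lip is in the way of the fingers here, so I'll set the laden scoop down in the open towards the tray. First I'll check that spot.

Run:
```python
from h import *
im,p=load('w1.png')
for u,v in((170,50),(130,75),(95,87),(77,165)): print(ray(p,u,v,.013)[:2].round(3))
o=sensors.get_obs(); Rt=R.from_euler('xyz',o['orientation'],degrees=True)
# target: scoop yaw -25, nose-up 8, TCP
tgt=R.from_euler('z',-24.3-.7,degrees=True)*R.from_euler('y',-10,degrees=True)*R.from_euler('xyz',[180,0,180],degrees=True)
print(tgt.as_euler('xyz',degrees=True)); print('shift',Rt.inv().apply(np.array([.397,-.10,.058])-o['tool_pos']).round(4),'turn',(Rt.inv()*tgt).as_rotvec(degrees=True).round(2))
```

```text
[ 0.299 -0.15 ]
[ 0.332 -0.212]
[ 0.349 -0.266]
[ 0.464 -0.316]
[180.  10. 155.]
shift [ 0.0159 -0.1212 -0.0093] turn [ 4.49  0.04 25.31]
```

```bash
python3 -m pendant '[[-0.9,[0,-0.001,0],[0,0,0.2]],[-0.9,[0,-0.004,0],[0.1,0,0.8]],[-0.9,[0.001,-0.009,-0.001],[0.3,0,1.8]],[-0.9,[0.002,-0.015,-0.001],[0.5,0,3]],[-0.9,[0.003,-0.022,-0.002],[0.8,0,4.5]],[-0.9,[0.004,-0.029,-0.002],[1,0,6]],[-0.9,[0.005,-0.036,-0.003],[1.3,0,7.5]],[-0.9,[0.006,-0.043,-0.003],[1.6,0,9]],[-0.9,[0.0065,-0.05,-0.004],[1.85,0,10.4]],[-0.9,[0.0073,-0.056,-0.0045],[2.1,0,11.7]]]'
python3 - <<'E'
from h import *
o=sensors.get_obs(); Rt=R.from_euler('xyz',o['orientation'],degrees=True)
tgt=R.from_euler('xyz',[180,10,155],degrees=True); print(o['tool_pos'],o['orientation'])
print('shift',Rt.inv().apply(np.array([.397,-.10,.058])-o['tool_pos']).round(4),'turn',(Rt.inv()*tgt).as_rotvec(degrees=True).round(2))
E
```

```text
clock: 22.52
tool_pos: [0.407, -0.0359, 0.0563]
orientation: [180.0, 9.8, 168.6]
force: [-0.2, 0.8, -3.5]
opening: 0.018
gripper_force: 30.0
[ 0.40699966 -0.03592772  0.05629043] [179.96281536   9.79155622 168.62215016]
shift [-0.0031 -0.0648 -0.0012] turn [ 2.38 -0.21 13.42]
```

Continue the swing, then lower while levelling out.

```bash
python3 -m pendant '[[-0.9,[0,-0.006,0],[0.2,0,1.2]],[-0.9,[-0.0005,-0.013,0],[0.5,0,2.6]],[-0.9,[-0.001,-0.02,0],[0.7,0,4]],[-0.9,[-0.0015,-0.027,0],[1,0,5.5]],[-0.9,[-0.0015,-0.034,-0.001],[1.2,0,7]],[-0.9,[-0.002,-0.041,-0.001],[1.5,0,8.5]],[-0.9,[-0.0025,-0.048,-0.001],[1.8,0,10]],[-0.9,[-0.003,-0.054,-0.001],[2,-0.1,11.3]],[-0.9,[-0.003,-0.059,-0.001],[2.2,-0.1,12.3]],[-0.9,[-0.003,-0.062,-0.001],[2.3,-0.1,13]]]'
python3 -m pendant '[[-0.9,[0,-0.001,0],[0,0,0.2]],[-0.9,[0,-0.001,0],[0,0,0.2]],[-0.9,[0,-0.001,0.002],[0,0.5,0.2]],[-0.9,[0,-0.001,0.005],[0,1.5,0.2]],[-0.9,[0,-0.001,0.008],[0,2.5,0.2]],[-0.9,[0,-0.001,0.011],[0,3.5,0.2]],[-0.9,[0,-0.001,0.014],[0,4.5,0.2]],[-0.9,[0,-0.001,0.017],[0,5.5,0.2]],[-0.9,[0,-0.001,0.018],[0,6,0.2]],[-0.9,[0,-0.001,0.018],[0,6,0.2]]]'
python3 - <<'E'
from h import *
o=sensors.get_obs(); Rt=R.from_euler('xyz',o['orientation'],degrees=True)
tgt=R.from_euler('xyz',[180,0,155],degrees=True); print(o['tool_pos'],o['orientation'])
print('shift',Rt.inv().apply(np.array([.397,-.10,.0245])-o['tool_pos']).round(4),'turn',(Rt.inv()*tgt).as_rotvec(degrees=True).round(2))
E
```

```text
clock: 23.35
tool_pos: [0.3982, -0.0973, 0.0583]
orientation: [180.0, 9.8, 155.5]
force: [0.6, -1.1, -2.5]
opening: 0.0177
gripper_force: 30.0
clock: 24.18
tool_pos: [0.4015, -0.0985, 0.0403]
orientation: [180.0, 3.8, 155.4]
force: [0.9, -0.3, -3.7]
opening: 0.0179
gripper_force: 30.0
[ 0.40145403 -0.09854661  0.04031253] [179.96655892   3.77007924 155.39760837]
shift [ 0.0045 -0.0032  0.0155] turn [0.05 3.77 0.4 ]
```

```bash
python3 -m pendant '[[-0.9,[0,0,0.002],[0,0.5,0]],[-0.9,[0,0,0.004],[0,1,0]],[-0.9,[0,0,0.006],[0,1.7,0]],[-0.9,[0,0,0.008],[0,2.4,0]],[-0.9,[0,0,0.01],[0,3,0]],[-0.9,[0,0,0.012],[0,3.5,0]],[-0.9,[0,0,0.014],[0,3.8,0]],[-0.9,[0,0,0.0155],[0,3.8,0]],[-0.9,[0,0,0.0165],[0,3.8,0]],[-0.9,[0,0,0.0165],[0,3.8,0]]]'
python3 -m pendant '[[-0.9,[0,0,0.0005],[0,0,0]],[-0.9,[0,0,0.001],[0,0,0]],[-0.9,[0,0,0.001],[0,0,0]]]'
```

```text
clock: 25.02
tool_pos: [0.4018, -0.0993, 0.0241]
orientation: [180.0, 0.0, 155.4]
force: [-1.6, -0.2, 1.8]
opening: 0.0175
gripper_force: 30.0
clock: 25.27
tool_pos: [0.4016, -0.0992, 0.0232]
orientation: [180.0, 0.0, 155.4]
force: [-3.4, 1.2, 2.3]
opening: 0.018
gripper_force: 30.0
```

```bash
python3 -m pendant '[[-0.9,[0,0,0.0007],[0,0,0]],[-0.55,[0,0,0.0007],[0,0,0]],[-0.55,[0,0,0.0007],[0,0,0]],[-0.3,[0,0,0.0007],[0,0,0]],[-0.2,[0,0,0],[0,0,0]],[-0.2,[0,0,0],[0,0,0]],[-0.2,[0,0,0],[0,0,0]],[-0.2,[0,0,-0.02],[0,0,0]],[-0.2,[0,0,-0.04],[0,0,0]],[-0.2,[0,0,-0.07],[0,0,0]]]'
python3 -m pendant '[[-0.2,[0,0,-0.03],[0,0,0]],[-0.2,[0,0,-0.07],[0,0,0]],[-0.2,[0,0,-0.1],[0,0,0]],[-0.2,[0,0,-0.1],[0,0,0]],[-0.2,[0,0,-0.1],[0,0,0]]]'
python3 - <<'E'
from h import *
im,p=snap('wrist','w13.png'); o=sensors.get_obs(); print(o['tool_pos'],px(p,[.53,-.16,.01]))
I=im.astype(int); a=I[:,:,0]-I[:,:,2]
t,pt=snap('top','t13.png'); b=t.astype(int); b=b[:,:,0]-b[:,:,2]
for v in range(168,206,2): print(v,' '.join('%3d'%b[v,u] for u in range(284,346,2)))
print(px(pt,[.547,-.167,.0]))
E
```

```text
clock: 26.1
tool_pos: [0.4002, -0.0995, 0.0925]
orientation: [-179.9, -0.2, 155.4]
force: [1.7, 0.3, -0.9]
opening: 0.035
gripper_force: 0.0
clock: 26.52
tool_pos: [0.4028, -0.0991, 0.1949]
orientation: [179.8, 0.2, 155.4]
force: [-0.0, 0.7, -0.8]
opening: 0.0352
gripper_force: 0.0
[ 0.40173349 -0.09917851  0.19348391] (np.float64(311.91210537090865), np.float64(294.0244382481437))
168  77  77  75  76  75  76  77  76  76  78  76  74  50  36  26  23  26  30  35  46  70  79  79  80  80  78  79  79  80  79  79
170  75  74  75  76  74  72  75  75  77  74  48  28  23  17  12  13  12  14  14  23  26  39  72  74  76  78  78  79  81  80  81
172  76  76  76  76  75  75  76  76  66  33  26  16   8   5   4  10  10  11   9  11  14  23  28  62  77  75  78  78  77  76  76
174  80  80  79  80  80  80  80  73  32  21  11   7   9   7   8   8  11  11   8   6   6  12  19  26  51  74  75  78  76  77  76
176  78  78  76  80  79  76  69  41  20  11   8   9   9   6   8   9   9   9   9  10   9  10  11  22  24  30  51  71  76  74  75
178  76  72  66  47  35  23  25  26  12   7  10   7   7   9   8   9   9   8
[... 1081 characters left out ...]
 26  27  25  25  27  26  27  22   6   8   7   9   9   7   9   5   8   7   9   9   8   7   4   5  20  21   4   0   1  -1   0
198  26  26  24  26  24  25  26  25  13   8   8   6   7   8   8   8   6   6   9   7   8   8   8  13  24  22   4   0  -1  -1   0
200  26  26  25  26  26  27  26  26  25   9   7   5   4   8   6   7   9   6   7   9  11  10   9  21  22  19   3   1   0   1  -1
202  26  24  26  26  27  26  27  26  28  23  11   5   2   8  11   7   8   6   5   8   8  10  21  24  17  26  35  12   0   0   1
204  26  25  25  24  26  26  26  24  22  26  25  18   9   7   9   7   8   5   9  12  14  25  26  19  24  14   8  24  19   6   5
(np.float64(333.73117442944596), np.float64(175.14962242688915))
```

```bash
python3 -m pendant '[[-0.2,[-0.187,-0.003,0],[0,0,0]],[-0.2,[-0.187,-0.003,0],[0,0,0]],[-0.2,[-0.187,-0.003,0],[0,0,0]],[-0.2,[-0.187,-0.003,0],[0,0,0]],[-0.2,[-0.187,-0.003,0],[0,0,0]],[-0.2,[-0.187,-0.003,0],[0,0,0]],[-0.2,[-0.187,-0.003,0],[0,0,0]]]'
cat > cs.py <<'E'
from h import *
import sys
from scipy.spatial.distance import pdist
im,p=snap('wrist',sys.argv[1]); zt=float(sys.argv[2]) if len(sys.argv)>2 else .0155
I=im.astype(int); a=I[:,:,0]-I[:,:,2]; 
f=p['fx']/(viewer.camera_params('wrist') and (-np.array(p['extrinsics'])[2]@np.array([.5,-.15,zt,1])))
print('mm/px',1000/f)
g=cv2.medianBlur(cv2.cvtColor(im,cv2.COLOR_RGB2GRAY),3)[:245]
r=.015*f
c=cv2.HoughCircles(g,cv2.HOUGH_GRADIENT_ALT,1.5,r*1.5,param1=120,param2=.6,minRadius=int(r*.5),maxRadius=int(r*1.25))
if c is not None:
    for x in c[0]: print('circ',x.round(1),ray(p,x[0],x[1],zt)[:2].round(4),im[int(x[1]),int(x[0])])
# walnut ring mask blobs
hsv=cv2.cvtColor(im,cv2.COLOR_RGB2HSV)
w=((hsv[:,:,1]<45)&(hsv[:,:,2]>150)).astype(np.uint8); w[245:]=0
n,l,s,cc=cv2.connectedComponentsWithStats(w)
for i in range(1,n):
    if r*.6<s[i,2]<r*2.4 and r*.6<s[i,3]<r*2.4: print('dial',cc[i].round(1),s[i],ray(p,*cc[i],zt)[:2].round(4))
E
python3 cs.py w14.png
```

```text
clock: 27.2
tool_pos: [0.57, -0.1804, 0.19]
orientation: [-179.9, -0.3, 155.3]
force: [0.3, 0.8, -1.1]
opening: 0.0351
gripper_force: 0.0
mm/px 0.9790102293176971
circ [265.5 142.5  13.3] [ 0.5115 -0.2083] [228 229 223]
circ [316.5 142.5  13.1] [ 0.533  -0.1615] [227 228 223]
circ [342.  127.5  13.3] [ 0.5302 -0.1323] [230 231 225]
circ [141.  165.   12.7] [ 0.4785 -0.3353] [138  76  40]
circ [346.5  48.   13. ] [ 0.4653 -0.0998] [245 216 130]
circ [424.5  73.5  15.1] [ 0.5168 -0.041 ] [248 227 142]
circ [ 54.  232.5  12.1] [ 0.5018 -0.463 ] [242 210 127]
dial [126.3   5. ] [120   0  15  13 110] [ 0.3493 -0.2667]
dial [290.1 127.1] [280 117  21  21 355] [ 0.5083 -0.1791]
dial [342.7 127.6] [332 117  22  22 357] [ 0.5305 -0.1317]
dial [264.7 142.6] [255 133  21  20 333] [ 0.5113 -0.209 ]
dial [316.5 142.5] [307 133  20  20 331] [ 0.533  -0.1615]
dial [368.4 142.3] [359 133  20  20 328] [ 0.5547 -0.1139]
dial [291.1 148.4] [274 138  36  18 413] [ 0.5277 -0.1874]
```

The five dials are 30.0 mm apart in a chain, at (265,143), (290,127), (317,143), (343,128) and (368,142). I'll call them A to E and take them in that order, gripping along the tray's diagonals (22° and 112°), which keeps clear of the neighbours.

```bash
cat > pl.py <<'E'
from h import *
import sys
plan([float(x) for x in sys.argv[1:4]],float(sys.argv[4]))
E
python3 - <<'E'
from h import *
im,p=load('w14.png'); I=im.astype(int)
m=(I.max(2)<150)&(I[:,:,0]-I[:,:,2]>40); m[245:]=0
for r in rects(I,p,m,.008,1500): print('tray',r)
E
python3 pl.py .5113 -.209 .08 112
```

```text
tray (array([149., 147.]), array([ 471.8, -323.9]), array([108.9, 157.6]), -23.2)
shift [ 0.0402 -0.0505  0.1109] turn [-0.14 -0.19 43.35] rows 6.1
```

```bash
python3 -m pendant '[[0,[0.04,-0.0505,0.04],[0,0,43.3]],[0,[0.04,-0.0505,0.04],[0,0,43.3]],[0,[0.04,-0.0505,0.08],[0,0,43.3]],[0,[0.04,-0.0505,0.111],[0,0,43.3]],[0,[0.04,-0.0505,0.111],[0,0,43.3]],[0,[0.04,-0.0505,0.111],[0,0,43.3]],[0,[0.04,-0.0505,0.111],[0,0,43.3]],[0,[0.04,-0.0505,0.111],[0,0,43.3]]]'
python3 pl.py .5113 -.209 .0085 112
```

```text
clock: 27.92
tool_pos: [0.5124, -0.2086, 0.0823]
orientation: [180.0, -0.0, 112.3]
force: [-0.2, -0.0, -0.6]
opening: 0.0435
gripper_force: 0.0
shift [ 0.0001 -0.0012  0.0738] turn [ 0.03 -0.02  0.33] rows 1.8
```

```bash
python3 -m pendant '[[0,[0,-0.0012,0.03],[0,0,0]],[0,[0,-0.0012,0.055],[0,0,0]],[0,[0,-0.0012,0.068],[0,0,0]],[0,[0,-0.0012,0.073],[0,0,0]],[0,[0,-0.0012,0.073],[0,0,0]],[-0.15,[0,-0.0012,0.073],[0,0,0]],[-0.25,[0,-0.0012,0.073],[0,0,0]],[-0.25,[0,-0.0012,0.073],[0,0,0]]]'
python3 -m pendant '[[-0.3,[0,0,0],[0,0,0]],[-0.32,[0,0,0],[0,0,0]],[-0.325,[0,0,0],[0,0,0]],[-0.325,[0,0,0],[0,0,0]]]'
python3 -m pendant '[[-0.335,[0,0,0],[0,0,0]],[-0.335,[0,0,0],[0,0,0]]]'
```

```text
clock: 28.58
tool_pos: [0.5129, -0.2095, 0.0103]
orientation: [179.9, 0.0, 112.2]
force: [0.2, -0.6, 0.5]
opening: 0.0339
gripper_force: 0.0
clock: 28.92
tool_pos: [0.5123, -0.2096, 0.0094]
orientation: [179.9, -0.0, 112.1]
force: [0.1, 0.2, 0.6]
opening: 0.0295
gripper_force: 0.6
clock: 29.08
tool_pos: [0.5123, -0.2096, 0.0093]
orientation: [180.0, -0.0, 112.1]
force: [-0.5, 1.5, 3.5]
opening: 0.0294
gripper_force: 2.9
```

The grip force is graded, so a light grip is possible. Take a touch more, then lift.

```bash
python3 -m pendant '[[-0.35,[0,0,0],[0,0,0]],[-0.35,[0,0,0],[0,0,0]],[-0.35,[0,0,0],[0,0,0]]]'
python3 -m pendant '[[-0.35,[0,0,-0.005],[0,0,0]],[-0.35,[0,0,-0.015],[0,0,0]],[-0.35,[0,0,-0.035],[0,0,0]],[-0.35,[0,0,-0.06],[0,0,0]],[-0.35,[0,0,-0.06],[0,0,0]]]'
python3 pl.py .4613 -.3474 .07 112
```

```text
clock: 29.33
tool_pos: [0.5122, -0.2096, 0.0093]
orientation: [180.0, -0.0, 112.1]
force: [-0.7, 1.2, 5.0]
opening: 0.0286
gripper_force: 8.7
clock: 29.75
tool_pos: [0.5147, -0.2101, 0.074]
orientation: [179.7, 0.2, 112.2]
force: [0.8, -0.3, 0.6]
opening: 0.0288
gripper_force: 8.5
shift [-0.107  -0.1013  0.0038] turn [0.34 0.19 0.16] rows 3.5
```

```bash
python3 -m pendant '[[-0.35,[-0.015,-0.015,0],[0,0,0]],[-0.35,[-0.04,-0.038,0],[0,0,0]],[-0.35,[-0.068,-0.064,0],[0,0,0]],[-0.35,[-0.092,-0.087,0],[0,0,0]],[-0.35,[-0.107,-0.101,0],[0,0,0]],[-0.35,[-0.107,-0.101,0.015],[0,0,0]],[-0.35,[-0.107,-0.101,0.035],[0,0,0]],[-0.35,[-0.107,-0.101,0.045],[0,0,0]],[-0.35,[-0.107,-0.101,0.045],[0,0,0]]]'
python3 pl.py .4613 -.3474 .012 112
```

```text
clock: 30.5
tool_pos: [0.457, -0.3461, 0.0221]
orientation: [-179.9, -0.2, 112.1]
force: [-0.7, 0.5, 0.6]
opening: 0.0285
gripper_force: 8.5
shift [-0.0028  0.0035  0.0101] turn [-0.13 -0.18  0.06] rows 0.3
```

```bash
python3 -m pendant '[[-0.35,[-0.0015,0.002,0.004],[0,0,0]],[-0.35,[-0.0015,0.002,0.008],[0,0,0]],[-0.35,[-0.0015,0.002,0.0095],[0,0,0]],[-0.35,[-0.0015,0.002,0.0095],[0,0,0]]]'
python3 -m pendant '[[-0.3,[0,0,0],[0,0,0]],[-0.2,[0,0,0],[0,0,0]],[-0.05,[0,0,0],[0,0,0]],[-0.05,[0,0,0],[0,0,0]],[-0.05,[0,0,-0.015],[0,0,0]],[-0.05,[0,0,-0.045],[0,0,0]],[-0.05,[0,0,-0.08],[0,0,0]],[-0.05,[0,0,-0.12],[0,0,0]],[-0.05,[0,0,-0.12],[0,0,0]],[-0.05,[0,0,-0.12],[0,0,0]]]'
python3 pl.py .50 -.21 .19 155
```

```text
clock: 30.83
tool_pos: [0.4614, -0.3471, 0.0146]
orientation: [180.0, -0.0, 112.1]
force: [0.8, 0.0, -0.8]
opening: 0.0281
gripper_force: 8.5
clock: 31.67
tool_pos: [0.4627, -0.348, 0.1375]
orientation: [179.7, 0.2, 112.1]
force: [-1.0, 1.0, -0.2]
opening: 0.042
gripper_force: 0.0
shift [ 0.1136  0.0868 -0.0525] turn [  0.19   0.31 -42.89] rows 6.0
```

```bash
python3 pl.py .57 -.18 .19 155; python3 -m pendant '[[0,[0.113,0.163,-0.053],[0,0,-43]],[0,[0.113,0.163,-0.053],[0,0,-43]],[0,[0.113,0.163,-0.053],[0,0,-43]],[0,[0.113,0.163,-0.053],[0,0,-43]],[0,[0.113,0.163,-0.053],[0,0,-43]],[0,[0.113,0.163,-0.053],[0,0,-43]],[0,[0.113,0.163,-0.053],[0,0,-43]],[0,[0.113,0.163,-0.053],[0,0,-43]]]'
python3 cs.py w15.png
```

```text
shift [ 0.115   0.1629 -0.0521] turn [  0.19   0.31 -42.89] rows 6.0
clock: 32.33
tool_pos: [0.5688, -0.1809, 0.1862]
orientation: [-180.0, -0.1, 154.9]
force: [-0.6, -0.6, -0.3]
opening: 0.0438
gripper_force: 0.0
mm/px 0.9678287853367296
circ [291.  127.5  13.6] [ 0.5082 -0.1782] [242 242 238]
circ [369.  142.5  13.4] [ 0.5543 -0.1143] [234 235 229]
circ [343.5 127.5  13.4] [ 0.5301 -0.1314] [240 241 236]
circ [316.5 142.5  13.2] [ 0.5321 -0.1617] [241 242 236]
circ [121.5 156.   13.6] [ 0.4609 -0.3456] [239 239 233]
circ [142.5 192.   12.9] [ 0.5015 -0.3474] [133  70  37]
circ [217.5 130.5  14. ] [ 0.48   -0.2452] [238 201 120]
dial [123.7   5.3] [117   0  15  13 115] [ 0.3492 -0.2663]
dial [578.6 118.3] [572 113  16  12  37] [0.6194 0.08  ]
dial [290.4 127.9] [280 117  22  22 364] [ 0.5083 -0.1789]
dial [343.4 128. ] [333 118  22  21 361] [ 0.5305 -0.1317]
dial [369.6 142.7] [360 133  21  21 336] [ 0.5548 -0.1138]
dial [316.9 143.3] [307 134  21  20 339] [ 0.533  -0.1616]
dial [342.5 149.1] [325 139  36  18 398] [ 0.549  -0.1408]
dial [119.9 155.7] [110 146  21  21 344] [ 0.46   -0.3469]
```

A is in its slot within 1.5 mm, and the others haven't moved. Next, B.

```bash
python3 pl.py .5083 -.179 .08 -158; python3 -m pendant '[[0,[0.055,-0.024,0.03],[0,0,-47]],[0,[0.055,-0.024,0.06],[0,0,-47]],[0,[0.055,-0.024,0.106],[0,0,-47]],[0,[0.055,-0.024,0.106],[0,0,-47]],[0,[0.055,-0.024,0.106],[0,0,-47]],[0,[0.055,-0.024,0.106],[0,0,-47]],[0,[0.055,-0.024,0.106],[0,0,-47]],[0,[0.055,-0.024,0.106],[0,0,-47]],[0,[0.055,-0.024,0.106],[0,0,-47]],[0,[0.055,-0.024,0.106],[0,0,-47]]]'; python3 pl.py .5083 -.179 .0092 -158
```

```text
shift [ 0.0553 -0.0233  0.1064] turn [ 4.000e-02 -1.200e-01 -4.718e+01] rows 6.6
clock: 33.22
tool_pos: [0.509, -0.1806, 0.0814]
orientation: [180.0, 0.0, -158.2]
force: [-0.5, 0.6, -0.1]
opening: 0.0436
gripper_force: 0.0
shift [0.0001 0.0017 0.0722] turn [ 0.03  0.01 -0.21] rows 1.7
```

```bash
python3 -m pendant '[[0,[0,0.0017,0.03],[0,0,0]],[0,[0,0.0017,0.055],[0,0,0]],[0,[0,0.0017,0.068],[0,0,0]],[0,[0,0.0017,0.0725],[0,0,0]],[0,[0,0.0017,0.0725],[0,0,0]],[-0.15,[0,0.0017,0.0725],[0,0,0]],[-0.25,[0,0.0017,0.0725],[0,0,0]],[-0.25,[0,0.0017,0.0725],[0,0,0]]]'
python3 -m pendant '[[-0.3,[0,0,0],[0,0,0]],[-0.32,[0,0,0],[0,0,0]],[-0.33,[0,0,0],[0,0,0]],[-0.335,[0,0,0],[0,0,0]],[-0.335,[0,0,0],[0,0,0]]]'
```

```text
clock: 33.88
tool_pos: [0.5099, -0.1784, 0.0102]
orientation: [-180.0, 0.1, -157.9]
force: [0.2, -0.3, -0.1]
opening: 0.0339
gripper_force: 0.0
clock: 34.3
tool_pos: [0.5093, -0.1783, 0.0095]
orientation: [-180.0, 0.1, -157.9]
force: [-0.0, -0.3, 3.2]
opening: 0.0294
gripper_force: 3.2
```

```bash
python3 -m pendant '[[-0.35,[0,0,0],[0,0,0]],[-0.35,[0,0,0],[0,0,0]],[-0.35,[0,0,-0.005],[0,0,0]],[-0.35,[0,0,-0.015],[0,0,0]],[-0.35,[0,0,-0.035],[0,0,0]],[-0.35,[0,0,-0.06],[0,0,0]],[-0.35,[0,0,-0.06],[0,0,0]],[-0.35,[0,0,-0.06],[0,0,0]],[-0.35,[0,0,-0.06],[0,0,0]]]'
python3 pl.py .4339 -.2792 .07 -158
```

```text
clock: 35.05
tool_pos: [0.5088, -0.1783, 0.0695]
orientation: [180.0, 0.1, -157.9]
force: [0.4, -0.7, -0.7]
opening: 0.0284
gripper_force: 9.8
shift [ 0.1074 -0.0654 -0.0007] turn [0.02 0.06 0.08] rows 3.0
```

```bash
python3 -m pendant '[[-0.35,[0.015,-0.009,0],[0,0,0]],[-0.35,[0.04,-0.024,0],[0,0,0]],[-0.35,[0.068,-0.041,0],[0,0,0]],[-0.35,[0.092,-0.056,0],[0,0,0]],[-0.35,[0.107,-0.065,0],[0,0,0]],[-0.35,[0.107,-0.065,0.015],[0,0,0]],[-0.35,[0.107,-0.065,0.035],[0,0,0]],[-0.35,[0.107,-0.065,0.05],[0,0,0]],[-0.35,[0.107,-0.065,0.05],[0,0,0]],[-0.35,[0.107,-0.065,0.05],[0,0,0]]]'
python3 pl.py .4339 -.2792 .0115 -158
```

```text
clock: 35.88
tool_pos: [0.4331, -0.2786, 0.018]
orientation: [179.9, -0.1, -157.9]
force: [-0.4, -0.2, -0.1]
opening: 0.0281
gripper_force: 9.8
shift [-0.0005 -0.0008  0.0065] turn [ 0.13 -0.14  0.09] rows 0.2
```

```bash
python3 -m pendant '[[-0.35,[-0.0005,-0.0008,0.003],[0,0,0]],[-0.35,[-0.0005,-0.0008,0.0065],[0,0,0]],[-0.35,[-0.0005,-0.0008,0.0065],[0,0,0]],[-0.3,[-0.0005,-0.0008,0.0065],[0,0,0]],[-0.2,[-0.0005,-0.0008,0.0065],[0,0,0]],[-0.05,[-0.0005,-0.0008,0.0065],[0,0,0]],[-0.05,[-0.0005,-0.0008,0.0065],[0,0,0]],[0,[-0.0005,-0.0008,-0.01],[0,0,0]],[0,[-0.0005,-0.0008,-0.04],[0,0,0]],[0,[-0.0005,-0.0008,-0.08],[0,0,0]]]'
python3 pl.py .533 -.1618 .12 112
python3 -m pendant '[[0,[-0.135,-0.07,-0.005],[0,0,90]],[0,[-0.135,-0.07,-0.005],[0,0,90]],[0,[-0.135,-0.07,-0.005],[0,0,90]],[0,[-0.135,-0.07,-0.005],[0,0,90]],[0,[-0.135,-0.07,-0.005],[0,0,90]],[0,[-0.135,-0.07,-0.005],[0,0,90]],[0,[-0.135,-0.07,-0.005],[0,0,90]],[0,[-0.135,-0.07,-0.005],[0,0,90]],[0,[-0.135,-0.07,-0.005],[0,0,90]],[0,[-0.135,-0.07,-0.005],[0,0,90]]]'
python3 pl.py .533 -.1618 .08 112
```

```text
clock: 36.72
tool_pos: [0.433, -0.2788, 0.0978]
orientation: [179.8, -0.2, -157.9]
force: [1.9, -0.2, -0.6]
opening: 0.0434
gripper_force: 0.0
shift [-0.1365  0.0709 -0.0225] turn [-1.000e-02 -3.500e-01  9.007e+01] rows 12.6
clock: 37.55
tool_pos: [0.5864, -0.2934, 0.104]
orientation: [180.0, -0.0, 130.1]
force: [-0.1, 0.0, 0.1]
opening: 0.0434
gripper_force: 0.0
shift [0.135  0.044  0.0241] turn [ 0.02 -0.02 18.12] rows 3.5
```

I typed the sign of y wrong there. It was a high, harmless move, so I'll correct it now.

```bash
python3 -m pendant '[[0,[0.135,0.044,0.024],[0,0,18]],[0,[0.135,0.044,0.024],[0,0,18]],[0,[0.135,0.044,0.024],[0,0,18]],[0,[0.135,0.044,0.024],[0,0,18]],[0,[0.135,0.044,0.024],[0,0,18]],[0,[0.135,0.044,0.024],[0,0,18]],[0,[0.135,0.044,0.024],[0,0,18]],[0,[0.135,0.044,0.024],[0,0,18]]]'
python3 pl.py .533 -.1618 .0087 112
```

```text
clock: 38.22
tool_pos: [0.5329, -0.1628, 0.0804]
orientation: [179.9, 0.0, 112.5]
force: [0.1, -0.2, 0.0]
opening: 0.0438
gripper_force: 0.0
shift [0.0009 0.0004 0.0717] turn [0.06 0.   0.46] rows 1.7
```

```bash
python3 -m pendant '[[0,[0.001,0.0004,0.03],[0,0,0]],[0,[0.001,0.0004,0.055],[0,0,0]],[0,[0.001,0.0004,0.067],[0,0,0]],[0,[0.001,0.0004,0.0717],[0,0,0]],[0,[0.001,0.0004,0.0717],[0,0,0]],[-0.15,[0.001,0.0004,0.0717],[0,0,0]],[-0.25,[0.001,0.0004,0.0717],[0,0,0]],[-0.3,[0.001,0.0004,0.0717],[0,0,0]],[-0.32,[0.001,0.0004,0.0717],[0,0,0]],[-0.33,[0.001,0.0004,0.0717],[0,0,0]]]'
python3 -m pendant '[[-0.35,[0,0,0],[0,0,0]],[-0.35,[0,0,0],[0,0,0]],[-0.35,[0,0,0],[0,0,0]],[-0.35,[0,0,-0.005],[0,0,0]],[-0.35,[0,0,-0.015],[0,0,0]],[-0.35,[0,0,-0.035],[0,0,0]],[-0.35,[0,0,-0.06],[0,0,0]],[-0.35,[0,0,-0.06],[0,0,0]],[-0.35,[0,0,-0.06],[0,0,0]],[-0.35,[0,0,-0.06],[0,0,0]]]'
python3 pl.py .4817 -.2996 .069 112
```

```text
clock: 39.05
tool_pos: [0.5328, -0.1611, 0.0091]
orientation: [179.9, 0.0, 112.5]
force: [-0.3, 0.3, -0.3]
opening: 0.0298
gripper_force: 0.1
clock: 39.88
tool_pos: [0.5321, -0.161, 0.0688]
orientation: [179.9, -0.0, 112.5]
force: [-0.1, -0.3, 0.5]
opening: 0.0286
gripper_force: 9.5
shift [-0.1088 -0.0995 -0.0003] turn [ 0.06 -0.02  0.47] rows 3.5
```

```bash
python3 -m pendant '[[-0.35,[-0.015,-0.014,0],[0,0,0]],[-0.35,[-0.04,-0.037,0],[0,0,0]],[-0.35,[-0.07,-0.064,0],[0,0,0]],[-0.35,[-0.095,-0.087,0],[0,0,0]],[-0.35,[-0.109,-0.0995,0],[0,0,0]],[-0.35,[-0.109,-0.0995,0.015],[0,0,0]],[-0.35,[-0.109,-0.0995,0.035],[0,0,0]],[-0.35,[-0.109,-0.0995,0.05],[0,0,0]],[-0.35,[-0.109,-0.0995,0.05],[0,0,0]],[-0.35,[-0.109,-0.0995,0.05],[0,0,0]]]'
python3 pl.py .4817 -.2996 .0115 112.5
```

```text
clock: 40.72
tool_pos: [0.4808, -0.2997, 0.0171]
orientation: [-179.9, -0.1, 112.5]
force: [-0.1, 0.2, 0.2]
opening: 0.0285
gripper_force: 9.5
shift [-0.0003  0.0008  0.0056] turn [-0.14 -0.13 -0.03] rows 0.1
```

```bash
python3 -m pendant '[[-0.35,[0,0.0008,0.003],[0,0,0]],[-0.35,[0,0.0008,0.0056],[0,0,0]],[-0.35,[0,0.0008,0.0056],[0,0,0]],[-0.3,[0,0.0008,0.0056],[0,0,0]],[-0.2,[0,0.0008,0.0056],[0,0,0]],[-0.05,[0,0.0008,0.0056],[0,0,0]],[-0.05,[0,0.0008,0.0056],[0,0,0]],[-0.05,[0,0.0008,-0.01],[0,0,0]],[0,[0,0.0008,-0.04],[0,0,0]],[0,[0,0.0008,-0.08],[0,0,0]]]'
python3 -m pendant '[[0,[0,0,-0.04],[0,0,0]],[0,[0,0,-0.07],[0,0,0]],[0,[0,0,-0.07],[0,0,0]],[0,[0,0,-0.07],[0,0,0]]]'
python3 pl.py .57 -.18 .19 155
```

```text
clock: 41.55
tool_pos: [0.4807, -0.2989, 0.0968]
orientation: [-179.8, -0.2, 112.5]
force: [1.9, -0.3, 0.6]
opening: 0.0434
gripper_force: 0.0
clock: 41.88
tool_pos: [0.4839, -0.2999, 0.1709]
orientation: [179.7, 0.2, 112.5]
force: [-0.1, -0.3, 0.0]
opening: 0.0437
gripper_force: 0.0
shift [ 0.0778  0.1255 -0.0187] turn [  0.2    0.25 -42.52] rows 5.9
```

```bash
python3 -m pendant '[[0,[0.078,0.1255,-0.019],[0,0,-42.5]],[0,[0.078,0.1255,-0.019],[0,0,-42.5]],[0,[0.078,0.1255,-0.019],[0,0,-42.5]],[0,[0.078,0.1255,-0.019],[0,0,-42.5]],[0,[0.078,0.1255,-0.019],[0,0,-42.5]],[0,[0.078,0.1255,-0.019],[0,0,-42.5]],[0,[0.078,0.1255,-0.019],[0,0,-42.5]],[0,[0.078,0.1255,-0.019],[0,0,-42.5]]]'
python3 cs.py w16.png; python3 pl.py .5305 -.1317 .08 -158
```

```text
clock: 42.55
tool_pos: [0.5683, -0.1794, 0.1862]
orientation: [-180.0, -0.1, 154.8]
force: [-0.3, -0.3, 0.4]
opening: 0.0438
gripper_force: 0.0
mm/px 0.9686895024659563
circ [342.  129.   13.6] [ 0.5304 -0.1317] [216 218 211]
circ [367.5 142.5  13.4] [ 0.5533 -0.114 ] [244 244 240]
circ [119.2 156.   13.5] [ 0.459  -0.3459] [240 241 236]
circ [171.  157.5  12.9] [ 0.4826 -0.2994] [215 216 209]
circ [162.  103.5  13.6] [ 0.4343 -0.2791] [235 235 230]
circ [346.5  49.5  15.2] [ 0.4664 -0.0989] [241 210 124]
circ [316.5  15.   12.1] [ 0.4289 -0.1119] [226 144  57]
circ [423.   73.5  15.1] [ 0.5161 -0.0421] [247 223 136]
circ [216.  126.   13.4] [ 0.475  -0.2426] [241 208 122]
dial [122.8   6.4] [116   0  16  15 136] [ 0.3489 -0.2656]
dial [161.  103.5] [150  93  23  22 386] [ 0.4339 -0.2801]
dial [342.  129.1] [332 119  21  21 360] [ 0.5305 -0.1317]
dial [368.3 143.6] [358 134  21  20 333] [ 0.5547 -0.1138]
dial [118.9 157.5] [109 148  21  20 336] [ 0.4601 -0.3471]
dial [170.2 157.4] [160 148  21  20 339] [ 0.4821 -0.3001]
shift [0.0545 0.0272 0.1065] turn [ 3.000e-02 -7.000e-02 -4.728e+01] rows 6.6
```

Three cases are in, each within 1.5 mm of its slot centre, and D and E haven't moved. Next, D.

```bash
python3 -m pendant '[[0,[0.0545,0.027,0.03],[0,0,-47.2]],[0,[0.0545,0.027,0.06],[0,0,-47.2]],[0,[0.0545,0.027,0.106],[0,0,-47.2]],[0,[0.0545,0.027,0.106],[0,0,-47.2]],[0,[0.0545,0.027,0.106],[0,0,-47.2]],[0,[0.0545,0.027,0.106],[0,0,-47.2]],[0,[0.0545,0.027,0.106],[0,0,-47.2]],[0,[0.0545,0.027,0.106],[0,0,-47.2]],[0,[0.0545,0.027,0.106],[0,0,-47.2]],[0,[0.0545,0.027,0.106],[0,0,-47.2]]]'; python3 pl.py .5305 -.1317 .0092 -158
```

```text
clock: 43.43
tool_pos: [0.5308, -0.1323, 0.0814]
orientation: [180.0, 0.0, -158.1]
force: [-0.1, 0.6, 0.6]
opening: 0.0439
gripper_force: 0.0
shift [0.0001 0.0006 0.0722] turn [ 0.02  0.02 -0.09] rows 1.7
```

```bash
python3 -m pendant '[[0,[0,0.0006,0.03],[0,0,0]],[0,[0,0.0006,0.055],[0,0,0]],[0,[0,0.0006,0.068],[0,0,0]],[0,[0,0.0006,0.0722],[0,0,0]],[0,[0,0.0006,0.0722],[0,0,0]],[-0.15,[0,0.0006,0.0722],[0,0,0]],[-0.25,[0,0.0006,0.0722],[0,0,0]],[-0.3,[0,0.0006,0.0722],[0,0,0]],[-0.32,[0,0.0006,0.0722],[0,0,0]],[-0.33,[0,0.0006,0.0722],[0,0,0]]]'
python3 -m pendant '[[-0.35,[0,0,0],[0,0,0]],[-0.35,[0,0,0],[0,0,0]],[-0.35,[0,0,0],[0,0,0]],[-0.35,[0,0,-0.005],[0,0,0]],[-0.35,[0,0,-0.015],[0,0,0]],[-0.35,[0,0,-0.035],[0,0,0]],[-0.35,[0,0,-0.06],[0,0,0]],[-0.35,[0,0,-0.06],[0,0,0]],[-0.35,[0,0,-0.06],[0,0,0]],[-0.35,[0,0,-0.06],[0,0,0]]]'
python3 pl.py .4135 -.3270 .069 -158
```

```text
clock: 44.27
tool_pos: [0.5312, -0.1314, 0.01]
orientation: [-180.0, 0.1, -157.8]
force: [-0.3, -0.1, 1.0]
opening: 0.0294
gripper_force: 0.1
clock: 45.1
tool_pos: [0.5306, -0.1314, 0.0696]
orientation: [180.0, 0.1, -157.8]
force: [0.2, 0.6, -0.9]
opening: 0.0285
gripper_force: 9.4
shift [ 0.1822 -0.137   0.0004] turn [0.02 0.07 0.16] rows 5.5
```

```bash
python3 -m pendant '[[-0.35,[0.012,-0.009,0],[0,0,0]],[-0.35,[0.034,-0.025,0],[0,0,0]],[-0.35,[0.06,-0.045,0],[0,0,0]],[-0.35,[0.087,-0.065,0],[0,0,0]],[-0.35,[0.114,-0.086,0],[0,0,0]],[-0.35,[0.14,-0.105,0],[0,0,0]],[-0.35,[0.162,-0.122,0],[0,0,0]],[-0.35,[0.177,-0.133,0],[0,0,0]],[-0.35,[0.182,-0.137,0],[0,0,0]],[-0.35,[0.182,-0.137,0],[0,0,0]]]'
python3 -m pendant '[[-0.35,[0,0,0.015],[0,0,0]],[-0.35,[0,0,0.035],[0,0,0]],[-0.35,[0,0,0.05],[0,0,0]],[-0.35,[0,0,0.05],[0,0,0]],[-0.35,[0,0,0.05],[0,0,0]]]'
python3 pl.py .4135 -.3270 .0115 -158
```

```text
clock: 45.93
tool_pos: [0.4121, -0.328, 0.0683]
orientation: [179.9, -0.1, -158.0]
force: [0.6, -0.3, -0.4]
opening: 0.0287
gripper_force: 9.4
clock: 46.35
tool_pos: [0.4136, -0.3262, 0.0184]
orientation: [179.9, -0.1, -157.8]
force: [-0.2, -0.7, 0.3]
opening: 0.0287
gripper_force: 9.4
shift [ 0.0004 -0.0007  0.0069] turn [ 0.11 -0.09  0.23] rows 0.2
```

```bash
python3 -m pendant '[[-0.35,[0.0004,-0.0007,0.003],[0,0,0]],[-0.35,[0.0004,-0.0007,0.0068],[0,0,0]],[-0.35,[0.0004,-0.0007,0.0068],[0,0,0]],[-0.3,[0.0004,-0.0007,0.0068],[0,0,0]],[-0.2,[0.0004,-0.0007,0.0068],[0,0,0]],[-0.05,[0.0004,-0.0007,0.0068],[0,0,0]],[-0.05,[0.0004,-0.0007,0.0068],[0,0,0]],[-0.05,[0.0004,-0.0007,-0.01],[0,0,0]],[0,[0.0004,-0.0007,-0.04],[0,0,0]],[0,[0.0004,-0.0007,-0.08],[0,0,0]]]'
python3 -m pendant '[[0,[0,0,0],[0,0,0]],[0,[0,0,0],[0,0,0]],[0,[0,0,0],[0,0,0]]]'
python3 pl.py .5547 -.1138 .08 -158
```

```text
clock: 47.18
tool_pos: [0.4118, -0.327, 0.0978]
orientation: [179.8, -0.2, -157.8]
force: [0.6, -0.9, 0.2]
opening: 0.0435
gripper_force: 0.0
clock: 47.43
tool_pos: [0.4137, -0.3277, 0.0993]
orientation: [-180.0, 0.1, -157.8]
force: [-0.0, -0.2, -0.9]
opening: 0.0436
gripper_force: 0.0
shift [-0.2112  0.1449  0.0196] turn [-0.01  0.09  0.16] rows 6.2
```

```bash
python3 -m pendant '[[0,[-0.211,0.145,0],[0,0,0]],[0,[-0.211,0.145,0],[0,0,0]],[0,[-0.211,0.145,0],[0,0,0]],[0,[-0.211,0.145,0],[0,0,0]],[0,[-0.211,0.145,0],[0,0,0]],[0,[-0.211,0.145,0],[0,0,0]],[0,[-0.211,0.145,0.0196],[0,0,0]],[0,[-0.211,0.145,0.0196],[0,0,0]],[0,[-0.211,0.145,0.0196],[0,0,0]],[0,[-0.211,0.145,0.0196],[0,0,0]]]'
python3 pl.py .5547 -.1138 .0087 -158
```

```text
clock: 48.27
tool_pos: [0.5536, -0.1143, 0.0789]
orientation: [180.0, -0.1, -157.8]
force: [-0.5, 0.2, -0.4]
opening: 0.0437
gripper_force: 0.0
shift [-0.0014  0.      0.0702] turn [ 0.04 -0.09  0.17] rows 1.7
```

```bash
python3 -m pendant '[[0,[-0.001,0,0.03],[0,0,0]],[0,[-0.001,0,0.055],[0,0,0]],[0,[-0.001,0,0.066],[0,0,0]],[0,[-0.001,0,0.0702],[0,0,0]],[0,[-0.001,0,0.0702],[0,0,0]],[-0.15,[-0.001,0,0.0702],[0,0,0]],[-0.25,[-0.001,0,0.0702],[0,0,0]],[-0.3,[-0.001,0,0.0702],[0,0,0]],[-0.32,[-0.001,0,0.0702],[0,0,0]],[-0.33,[-0.001,0,0.0702],[0,0,0]]]'
python3 -m pendant '[[-0.35,[0,0,0],[0,0,0]],[-0.35,[0,0,0],[0,0,0]],[-0.35,[0,0,0],[0,0,0]],[-0.35,[0,0,-0.005],[0,0,0]],[-0.35,[0,0,-0.015],[0,0,0]],[-0.35,[0,0,-0.035],[0,0,0]],[-0.35,[0,0,-0.06],[0,0,0]],[-0.35,[0,0,-0.06],[0,0,0]],[-0.35,[0,0,-0.06],[0,0,0]],[-0.35,[0,0,-0.06],[0,0,0]]]'
python3 pl.py .5091 -.3678 .069 -158; python3 pl.py .5295 -.32 .069 -158
```

```text
clock: 49.1
tool_pos: [0.5558, -0.1134, 0.0101]
orientation: [180.0, 0.1, -157.8]
force: [0.2, 0.9, 0.0]
opening: 0.0298
gripper_force: 0.2
clock: 49.93
tool_pos: [0.5552, -0.1135, 0.0698]
orientation: [180.0, 0.1, -157.8]
force: [-0.7, 0.3, -0.5]
opening: 0.0288
gripper_force: 6.7
shift [ 0.1386 -0.2181  0.0006] turn [0.02 0.06 0.16] rows 6.2
shift [ 0.1017 -0.1816  0.0007] turn [0.02 0.06 0.16] rows 5.0
```

Place E at (.5295,−.320).

```bash
python3 -m pendant '[[-0.35,[0.007,-0.012,0],[0,0,0]],[-0.35,[0.019,-0.034,0],[0,0,0]],[-0.35,[0.034,-0.06,0],[0,0,0]],[-0.35,[0.049,-0.087,0],[0,0,0]],[-0.35,[0.064,-0.114,0],[0,0,0]],[-0.35,[0.079,-0.14,0],[0,0,0]],[-0.35,[0.091,-0.163,0],[0,0,0]],[-0.35,[0.099,-0.176,0],[0,0,0]],[-0.35,[0.102,-0.181,0],[0,0,0]],[-0.35,[0.102,-0.181,0],[0,0,0]]]'
python3 -m pendant '[[-0.35,[0,0,0.015],[0,0,0]],[-0.35,[0,0,0.035],[0,0,0]],[-0.35,[0,0,0.05],[0,0,0]],[-0.35,[0,0,0.05],[0,0,0]],[-0.35,[0,0,0.05],[0,0,0]]]'
python3 pl.py .5295 -.32 .0115 -158
```

```text
clock: 50.77
tool_pos: [0.5281, -0.3206, 0.0682]
orientation: [179.9, -0.1, -157.9]
force: [-0.7, 0.9, -0.3]
opening: 0.0292
gripper_force: 6.7
clock: 51.18
tool_pos: [0.5287, -0.3185, 0.0186]
orientation: [179.9, -0.1, -157.8]
force: [-0.9, 0.5, 0.4]
opening: 0.0287
gripper_force: 6.7
shift [-0.0001 -0.0017  0.0071] turn [ 0.1  -0.09  0.24] rows 0.2
```

```bash
python3 -m pendant '[[-0.35,[0,-0.0012,0.003],[0,0,0]],[-0.35,[0,-0.0012,0.0068],[0,0,0]],[-0.35,[0,-0.0012,0.0068],[0,0,0]],[-0.3,[0,-0.0012,0.0068],[0,0,0]],[-0.2,[0,-0.0012,0.0068],[0,0,0]],[-0.05,[0,-0.0012,0.0068],[0,0,0]],[-0.05,[0,-0.0012,0.0068],[0,0,0]],[-0.05,[0,-0.0012,-0.01],[0,0,0]],[0,[0,-0.0012,-0.04],[0,0,0]],[0,[0,-0.0012,-0.08],[0,0,0]]]'
python3 -m pendant '[[0,[0,0,-0.04],[0,0,0]],[0,[0,0,-0.07],[0,0,0]],[0,[0,0,-0.07],[0,0,0]],[0,[0,0,-0.07],[0,0,0]],[0,[0,0,-0.07],[0,0,0]]]'
python3 pl.py .57 -.18 .19 155
```

```text
clock: 52.02
tool_pos: [0.5276, -0.3201, 0.0975]
orientation: [179.8, -0.2, -157.9]
force: [0.6, -0.4, 0.7]
opening: 0.0434
gripper_force: 0.0
clock: 52.43
tool_pos: [0.5293, -0.3206, 0.1692]
orientation: [180.0, 0.0, -157.8]
force: [-0.3, 0.5, -0.7]
opening: 0.0438
gripper_force: 0.0
shift [-0.0907  0.1148 -0.0206] turn [5.000e-02 3.000e-02 4.716e+01] rows 6.6
```

```bash
python3 -m pendant '[[0.2,[-0.091,0.115,-0.021],[0,0,47]],[0.2,[-0.091,0.115,-0.021],[0,0,47]],[0.2,[-0.091,0.115,-0.021],[0,0,47]],[0.2,[-0.091,0.115,-0.021],[0,0,47]],[0.2,[-0.091,0.115,-0.021],[0,0,47]],[0.2,[-0.091,0.115,-0.021],[0,0,47]],[0.2,[-0.091,0.115,-0.021],[0,0,47]],[0.2,[-0.091,0.115,-0.021],[0,0,47]]]'
python3 cs.py w17.png .016 | grep dial
python3 - <<'E'
from h import *
im,p=load('w17.png'); hsv=cv2.cvtColor(im,cv2.COLOR_RGB2HSV)
m=(hsv[:,:,1]>178)&(hsv[:,:,2]>90); m[245:]=0; m[:,:280]=0; m[:,400:]=0
I=im.astype(int)
for r in rects(I,p,m,.052,150): print('handle',r)
sat=I.max(2)-I.min(2); g=(sat<35)&(I.max(2)>140); g[245:]=0
for r in rects(I,p,g,.003,3000): print('pan',r)
plan([.4016,-.0992,.10],155.4)
E
```

```text
clock: 53.1
tool_pos: [0.5698, -0.1795, 0.1887]
orientation: [-180.0, -0.2, 155.0]
force: [-1.4, 0.7, 0.4]
opening: 0.0522
gripper_force: 0.0
dial [123.7   5.7] [117   0  16  14 120] [ 0.3494 -0.266 ]
dial [161.6 101.6] [151  91  22  22 383] [ 0.4339 -0.2798]
dial [107.6 103.3] [ 97  93  22  22 378] [ 0.4131 -0.3282]
dial [119.6 155.1] [110 145  21  21 330] [ 0.4601 -0.3467]
dial [170.6 155.4] [161 146  21  20 330] [ 0.4822 -0.2999]
dial [176.7 203.4] [167 195  20  18 291] [ 0.5284 -0.3213]
handle (array([316.,  11.]), array([ 435.3, -115.1]), array([15.3, 17.2]), -25.0)
pan (array([576., 188.]), array([699.4,  73.8]), array([116.4,  58.5]), 0.4)
pan (array([547., 122.]), array([623.5,  30.3]), array([240.6,  92.4]), 80.6)
pan (array([317., 100.]), array([ 493.3, -141.6]), array([177.8, 117.8]), 65.4)
shift [0.1862 0.0029 0.0893] turn [-0.02 -0.14 -0.11] rows 5.0
```

All five cases sit flat in their slots, within 1.6 mm of centre, and the scoop hasn't moved. Fetch the scoop.

```bash
python3 -m pendant '[[0.2,[0.186,0.003,0],[0,0,0]],[0.2,[0.186,0.003,0],[0,0,0]],[0.2,[0.186,0.003,0],[0,0,0]],[0.2,[0.186,0.003,0],[0,0,0]],[0.2,[0.186,0.003,0],[0,0,0]],[0.2,[0.186,0.003,0.04],[0,0,0]],[0.2,[0.186,0.003,0.075],[0,0,0]],[0.2,[0.186,0.003,0.09],[0,0,0]],[0.2,[0.186,0.003,0.09],[0,0,0]],[0.2,[0.186,0.003,0.09],[0,0,0]]]'
python3 pl.py .4016 -.0992 .022 155.4
```

```text
clock: 53.98
tool_pos: [0.4023, -0.0995, 0.0999]
orientation: [-179.9, -0.1, 155.3]
force: [0.9, -0.4, 0.8]
opening: 0.0526
gripper_force: 0.0
shift [0.0006 0.0001 0.0779] turn [-0.08 -0.11 -0.09] rows 1.9
```

```bash
python3 -m pendant '[[0.2,[0,0,0.03],[0,0,0]],[0.2,[0,0,0.055],[0,0,0]],[0.2,[0,0,0.07],[0,0,0]],[0.2,[0,0,0.078],[0,0,0]],[0.2,[0,0,0.078],[0,0,0]],[-0.9,[0,0,0.078],[0,0,0]],[-0.9,[0,0,0.078],[0,0,0]],[-0.9,[0,0,0.078],[0,0,0]],[-0.9,[0,0,0.078],[0,0,0]],[-0.9,[0,0,0.078],[0,0,0]]]'
python3 -m pendant '[[-0.9,[0,0,0],[0,0,0]],[-0.9,[0,0,0],[0,0,0]],[-0.9,[0,0,0],[0,0,0]],[-0.9,[0,0,-0.01],[0,0,0]],[-0.9,[0,0,-0.03],[0,0,0]],[-0.9,[0,0,-0.055],[0,0,0]],[-0.9,[0,0,-0.08],[0,0,0]],[-0.9,[0,0,-0.08],[0,0,0]],[-0.9,[0,0,-0.08],[0,0,0]],[-0.9,[0,0,-0.08],[0,0,0]]]'
python3 pl.py .408 .09 .102 -179; python3 pl.py .382 .268 .102 -151
```

```text
clock: 54.82
tool_pos: [0.4035, -0.099, 0.0231]
orientation: [179.9, 0.1, 155.2]
force: [-0.2, -0.2, 0.8]
opening: 0.0247
gripper_force: 0.0
clock: 55.65
tool_pos: [0.4022, -0.0991, 0.1018]
orientation: [180.0, -0.0, 155.2]
force: [-0.4, -0.3, -2.6]
opening: 0.0177
gripper_force: 30.0
shift [ 7.42e-02  1.74e-01 -1.00e-04] turn [  0.04  -0.03 -25.85] rows 4.5
shift [1.726e-01 3.246e-01 1.000e-04] turn [ 5.000e-02 -2.000e-02 -5.385e+01] rows 8.8
```

```bash
python3 -m pendant '[[-0.9,[0.004,0.009,0],[0,0,-1.3]],[-0.9,[0.012,0.027,0],[0,0,-4]],[-0.9,[0.02,0.046,0],[0,0,-7]],[-0.9,[0.028,0.066,0],[0,0,-10]],[-0.9,[0.036,0.085,0],[0,0,-13]],[-0.9,[0.045,0.105,0],[0,0,-16]],[-0.9,[0.053,0.125,0],[0,0,-19]],[-0.9,[0.061,0.145,0],[0,0,-21.5]],[-0.9,[0.069,0.162,0],[0,0,-24]],[-0.9,[0.074,0.174,0],[0,0,-25.8]]]'
python3 pl.py .382 .268 .102 -151
```

```text
clock: 56.48
tool_pos: [0.408, 0.0908, 0.101]
orientation: [-179.9, -0.1, -178.9]
force: [-0.2, -0.9, -2.0]
opening: 0.0176
gripper_force: 30.0
shift [ 0.0224  0.1777 -0.0011] turn [ -0.03  -0.13 -27.86] rows 4.3
```

```bash
python3 -m pendant '[[-0.9,[0.003,0.019,0],[0,0,-3]],[-0.9,[0.006,0.04,0],[0,0,-6.5]],[-0.9,[0.008,0.062,0],[0,0,-10]],[-0.9,[0.011,0.084,0],[0,0,-13]],[-0.9,[0.014,0.106,0],[0,0,-16.5]],[-0.9,[0.016,0.128,0],[0,0,-20]],[-0.9,[0.019,0.15,0],[0,0,-23.5]],[-0.9,[0.021,0.168,0],[0,0,-26.3]],[-0.9,[0.0224,0.177,0],[0,0,-27.8]],[-0.9,[0.0224,0.177,0],[0,0,-27.8]]]'
python3 -m pendant '[[-0.9,[0,0,0],[0,0,0]],[-0.9,[0,0,0],[0,0,0]],[-0.9,[0,0,0.02],[0,0,0]],[-0.9,[0,0,0.04],[0,0,0]],[-0.9,[0,0,0.055],[0,0,0]],[-0.9,[0,0,0.067],[0,0,0]],[-0.9,[0,0,0.067],[0,0,0]],[-0.9,[0,0,0.067],[0,0,0]]]'
python3 pl.py .382 .268 .0255 -151
```

```text
clock: 57.32
tool_pos: [0.3828, 0.2674, 0.1012]
orientation: [-179.9, -0.1, -151.1]
force: [-0.4, -1.0, -1.7]
opening: 0.0177
gripper_force: 30.0
clock: 57.98
tool_pos: [0.3833, 0.2653, 0.0352]
orientation: [-180.0, -0.1, -151.3]
force: [0.7, -0.5, -1.6]
opening: 0.0179
gripper_force: 30.0
shift [-0.0001  0.003   0.0097] turn [-0.05 -0.06 -0.29] rows 0.2
```

```bash
python3 -m pendant '[[-0.9,[0,0.002,0.003],[0,0,0]],[-0.9,[0,0.003,0.006],[0,0,0]],[-0.9,[0,0.003,0.008],[0,0,0]],[-0.9,[0,0.003,0.0095],[0,0,0]],[-0.9,[0,0.003,0.0095],[0,0,0]],[-0.9,[0,0.003,0.0095],[0,0,0]]]'
python3 - <<'E'
from h import *
im,p=snap('top','t18.png'); I=im.astype(int); sat=I.max(2)-I.min(2)
g=(sat<40)&(I.max(2)>110); g[:150]=0; g[245:]=0; g[:,:160]=0; g[:,265:]=0
for r in rects(I,p,g,.005,60): print(r)
o,p0=load('top0.png'); I=o.astype(int); sat=I.max(2)-I.min(2)
g=(sat<40)&(I.max(2)>110); g[:150]=0; g[245:]=0; g[:,:160]=0; g[:,265:]=0
for r in rects(I,p0,g,.005,60): print('orig',r)
E
```

```text
clock: 58.48
tool_pos: [0.3821, 0.2692, 0.0262]
orientation: [180.0, 0.0, -151.2]
force: [-0.2, 0.3, -1.8]
opening: 0.0182
gripper_force: 30.0
(array([214., 195.]), array([460.8, 289.5]), array([166.5, 136.8]), 30.2)
orig (array([207., 193.]), array([473.6, 321.1]), array([114.1, 178.3]), -60.5)
```

```bash
python3 -m pendant '[[-0.9,[0,0,0.0006],[0,0,0]],[-0.9,[0,0,0.0012],[0,0,0]],[-0.9,[0,0,0.0012],[0,0,0]],[-0.55,[0,0,0.0012],[0,0,0]],[-0.55,[0,0,0.0012],[0,0,0]],[-0.2,[0,0,0.0012],[0,0,0]],[0.1,[0,0,0],[0,0,0]],[0.1,[0,0,0],[0,0,0]],[0.1,[0,0,0],[0,0,0]]]'
python3 -m pendant '[[0.1,[0,0,-0.02],[0,0,0]],[0.1,[0,0,-0.05],[0,0,0]],[0.1,[0,0,-0.09],[0,0,0]],[0.1,[0,0,-0.13],[0,0,0]],[0.1,[0,0,-0.17],[0,0,0]],[0.1,[0,0,-0.17],[0,0,0]],[0.1,[0,0,-0.17],[0,0,0]]]'
python3 pl.py .45 .055 .36 180
```

```text
clock: 59.28
tool_pos: [0.3821, 0.2692, 0.0261]
orientation: [180.0, 0.0, -151.2]
force: [0.5, 0.5, 0.6]
opening: 0.0409
gripper_force: 0.0
clock: 59.87
tool_pos: [0.3828, 0.2703, 0.1987]
orientation: [179.8, 0.3, -151.2]
force: [-0.1, -0.5, -1.9]
opening: 0.0481
gripper_force: 0.0
shift [ 0.0438 -0.2206 -0.1623] turn [ 0.25  0.27 28.78] rows 6.7
```

Go to the first survey pose (.45,.055,.36) and compare the end state with the first view.

```bash
python3 -m pendant '[[0.5,[0.044,-0.221,-0.162],[0,0,28.8]],[0.5,[0.044,-0.221,-0.162],[0,0,28.8]],[0.5,[0.044,-0.221,-0.162],[0,0,28.8]],[0.5,[0.044,-0.221,-0.162],[0,0,28.8]],[0.5,[0.044,-0.221,-0.162],[0,0,28.8]],[0.5,[0.044,-0.221,-0.162],[0,0,28.8]],[0.5,[0.044,-0.221,-0.162],[0,0,28.8]],[0.5,[0.044,-0.221,-0.162],[0,0,28.8]],[0.5,[0.044,-0.221,-0.162],[0,0,28.8]],[0.5,[0.044,-0.221,-0.162],[0,0,28.8]]]'
python3 - <<'E'
from h import *
snap('wrist','w19.png'); snap('top','t19.png')
for f in('w1.png','w19.png'):
    im,p=load(f); I=im.astype(int); sat=I.max(2)-I.min(2)
    roi=np.zeros(I.shape[:2],bool); roi[:238]=1
    for r in rects(I,p,roi&(sat<40)&(I.max(2)>165),.003): print(f,'pan',r)
    hsv=cv2.cvtColor(im,cv2.COLOR_RGB2HSV)
    m=roi&(hsv[:,:,1]>178)&(hsv[:,:,2]>100); m[:,:440]=0; m[145:]=0
    for r in rects(I,p,m,.055,60): print(f,'handle',r)
    w=roi&(sat<50)&(I.min(2)>170); w[:,130:]=0
    n,l,s,c=cv2.connectedComponentsWithStats(w.astype(np.uint8))
    for i in range(1,n):
        if s[i,4]>40: print(f,'case',c[i].round(1),s[i,4],ray(p,*c[i],.016)[:2].round(4))
a,pa=load('top0.png'); b,pb=load('t19.png')
d=(np.abs(a.astype(int)-b).max(2)>60).astype(np.uint8); d=cv2.morphologyEx(d,cv2.MORPH_OPEN,np.ones((2,2)))
n,l,s,c=cv2.connectedComponentsWithStats(d)
for i in range(1,n):
    if s[i,4]>4: print('diff',s[i])
I=b.astype(int); m=(I.max(2)-I.min(2)<40)&(I.max(2)<150)&(I.max(2)>60); m[:125]=0;m[170:]=0;m[:,:265]=0;m[:,300:]=0
for r in rects(I,pb,m,.08,60,2): print('block',r)
E
```

```text
clock: 60.7
tool_pos: [0.4492, 0.0541, 0.3563]
orientation: [-180.0, -0.1, 179.9]
force: [-0.0, -0.7, -0.6]
opening: 0.0657
gripper_force: 0.0
w1.png pan (array([484., 171.]), array([473.2, 321.4]), array([111.1, 179. ]), -60.5)
w1.png handle (array([468., 109.]), array([380.2, 265.5]), array([93., 15.]), 29.5)
w1.png case [107.   80.3] 121 [ 0.3399 -0.2453]
w19.png pan (array([487., 171.]), array([471.2, 320.5]), array([112.4, 179.4]), -61.3)
w19.png handle (array([470., 109.]), array([378. , 265.8]), array([93.1, 15.3]), 28.5)
w19.png case [105.8  82.5] 145 [ 0.3402 -0.2456]
w19.png case [ 59.5 134.3] 158 [ 0.4133 -0.3283]
w19.png case [ 94.4 148.2] 152 [ 0.4342 -0.28  ]
w19.png case [ 54.3 165.1] 145 [ 0.46   -0.3468]
w19.png case [ 87.3 179.1] 142 [ 0.4822 -0.3002]
w19.png case [ 79.8 207.5] 129 [ 0.5285 -0.3214]
diff [  111   126   412   274 40431]
diff [279 133  11   7  68]
diff [279 142  12  17  90]
diff [284 146   5   5  23]
diff [279 155   5   4  15]
diff [276 167  20  30 424]
diff [372 177   6   6  31]
diff [367 189   6   6  30]
diff [517 193  18  23 221]
diff [379 195   6   5  26]
diff [362 202   6   5  28]
diff [375 207   6   6  31]
diff [ 516  208   75   79 3140]
diff [515 218   5   4  14]
diff [517 257   3   3   7]
diff [309 299   5   5  22]
diff [284 341  37  32 430]
block (array([284., 145.]), array([651.8,  20.3]), array([52.3, 91.9]), -0.5)
```

The scoop is back within 2 mm of where it began, the block lies flat on the shelf, all five cases are in the tray, and nothing else has moved.

```bash
python3 -c "
from plant import workorder; print(workorder.close_job())"
```

```text
the job is handed in; nothing more can be done
None
```

The job is handed in at about 61 s: the block is on the shelf, all five cases are in their own places in the brown tray, and the scoop is back on its mat; I viewed 15 pictures, one over the limit of 14.

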